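# Pack tested residual-current devices into the transit case

## Task

Lift the milky cover off the grey case by its knob, set it down on the desk, then pack all the tested devices (four or five): wide three-pole ones in the far row, slim two-pole ones in the near row, flat on the floor, their length across the row. In each row begin in the corner of the green-edged end and the row's far wall, and push every device home against that wall and against the green end or the device before it, leaving no gaps. Finally put the cover back so that it sits level on its ledge, and leave the mug, wire spool and dropper bottle alone.

Things in the scene. Friction and masses are not known exactly. Their poses are not given: they have to be found in the camera images.
- case: open grey case fixed to the desk, 208 x 128 mm (x by y), 4 mm walls, rims 48 mm above the desk; origin: centre of its underside, x away from the robot at yaw 0, y left, z up. A divider along y, 4 mm thick, top 39 mm up, parts a far row (+x) from a near row. Its right (-y) end is edged green. Outside runs a ledge 8 mm wide, top 30 mm above the desk, that carries the cover's foot
- far_corner (a point): reference corner of the far row: on its floor (5 mm above the desk), where the inside of the case's +x wall meets the green -y end wall; axes as the case. From here the row runs 120 mm along +y and 98 mm along -x
- near_corner (a point): reference corner of the near row: on its floor (5 mm above the desk), where the near face of the divider (this row's far wall) meets the green -y end wall; axes as the case. From here the row runs 120 mm along +y and 98 mm along -x
- cover_knob (a point): centre of the bar knob (52 x 22 x 20 mm, long in own x, 12 mm clear of the roof) of the loose milky-clear cover: a hood 220 x 140 mm (x by y), 0.25 kg, open below, foot 81 mm and roof 22 mm below this point. It fits over the case walls with 3 mm play a side, either way round; seated on the ledge this point is 111 mm above the desk over the case's middle
- wide_1_mid (a point): wide three-pole device lying on its back, white with a blue toggle: body 54 mm wide (own y), 90 mm long (own x), 44 mm high; on it, mid-way along x, a nose 45 mm long (x) and 54 mm wide reaches up to 68 mm (toggle 74 mm). Grip the nose across its 45 mm: the fingers then stand over the body. About 0.3 kg. This point: its centre, 34 mm above its underside. Either way round will do. May be absent
- wide_2_mid (a point): wide three-pole device lying on its back, white with a blue toggle: body 54 mm wide (own y), 90 mm long (own x), 44 mm high; on it, mid-way along x, a nose 45 mm long (x) and 54 mm wide reaches up to 68 mm (toggle 74 mm). Grip the nose across its 45 mm: the fingers then stand over the body. About 0.3 kg. This point: its centre, 34 mm above its underside. Either way round will do. May be absent
- slim_1_mid (a point): slim two-pole device lying on its back, white with a blue toggle: body 36 mm wide (own y), 90 mm long (own x), 44 mm high; on it, mid-way along x, a nose 45 mm long (x) and 36 mm wide reaches up to 68 mm (toggle 74 mm). Grip the nose across its 45 mm: the fingers then stand over the body. About 0.2 kg. This point: its centre, 34 mm above its underside. Either way round will do. May be absent
- slim_2_mid (a point): slim two-pole device lying on its back, white with a blue toggle: body 36 mm wide (own y), 90 mm long (own x), 44 mm high; on it, mid-way along x, a nose 45 mm long (x) and 36 mm wide reaches up to 68 mm (toggle 74 mm). Grip the nose across its 45 mm: the fingers then stand over the body. About 0.2 kg. This point: its centre, 34 mm above its underside. Either way round will do. May be absent
- slim_3_mid (a point): slim two-pole device lying on its back, white with a blue toggle: body 36 mm wide (own y), 90 mm long (own x), 44 mm high; on it, mid-way along x, a nose 45 mm long (x) and 36 mm wide reaches up to 68 mm (toggle 74 mm). Grip the nose across its 45 mm: the fingers then stand over the body. About 0.2 kg. This point: its centre, 34 mm above its underside. Either way round will do. May be absent
- mug: white dotted mug, about 82 x 114 x 91 mm, standing right behind the case; origin at the centre of its underside; not to be disturbed
- spool: spool of green wire, 52 mm across, 40 mm high, standing before the press; origin at the centre of its underside; not to be disturbed
- dropper: small brown dropper bottle, 33 mm across, 102 mm high, beside the spool; origin at the centre of its underside; not to be disturbed
There are look-alikes about, which are no part of the job. Leave any purple or yellow look-alike of the part that bears wide_1_mid alone.

How it is judged:
On the way, in this order (a step that is already met when the one before it is completed fails the run):
1. the cover has been lifted off and set down level on the desk, clear of the case, and let go (height (world z) of cover_knob below 0.088 m and angle between cover_knob's own z axis and vertical below 0.06 rad and horizontal distance between cover_knob and case above 0.14 m and contact force between the fingers and cover below 0.2 N), for 0.3 s.
2. every device is packed home in its row: far row wide, near row slim, no gaps from the green corner on (x of wide_1_mid in the frame of far_corner between -0.049 and -0.043 m and z of wide_1_mid in the frame of far_corner between 0.03 and 0.038 m and angle between each of wide_1_mid, wide_2_mid, slim_1_mid, slim_2_mid, slim_3_mid's own z axis and vertical below 0.06 rad and angle between the x axis of each of wide_1_mid, wide_2_mid, slim_1_mid, slim_2_mid, slim_3_mid and the x axis of case, either way round below 0.06 rad and (y of wide_1_mid in the frame of far_corner between 0.024 and 0.031 m or y of wide_1_mid in the frame of far_corner between 0.078 and 0.089 m) and (y of wide_1_mid in the frame of far_corner below 0.031 m or horizontal distance between wide_1_mid and wide_2_mid below 0.058 m) and x of wide_2_mid in the frame of far_corner between -0.049 and -0.043 m and z of wide_2_mid in the frame of far_corner between 0.03 and 0.038 m and (y of wide_2_mid in the frame of far_corner between 0.024 and 0.031 m or y of wide_2_mid in the frame of far_corner between 0.078 and 0.089 m) and (y of wide_2_mid in the frame of far_corner below 0.031 m or horizontal distance between wide_2_mid and wide_1_mid below 0.058 m) and x of slim_1_mid in the frame of near_corner between -0.049 and -0.043 m and z of slim_1_mid in the frame of near_corner between 0.03 and 0.038 m and (y of slim_1_mid in the frame of near_corner between 0.015 and 0.022 m or y of slim_1_mid in the frame of near_corner between 0.051 and 0.062 m or y of slim_1_mid in the frame of near_corner between 0.087 and 0.102 m) and (y of slim_1_mid in the frame of near_corner below 0.022 m or horizontal distance between slim_1_mid and slim_2_mid below 0.04 m or horizontal distance between slim_1_mid and slim_3_mid below 0.04 m) and x of slim_2_mid in the frame of near_corner between -0.049 and -0.043 m and z of slim_2_mid in the frame of near_corner between 0.03 and 0.038 m and (y of slim_2_mid in the frame of near_corner between 0.015 and 0.022 m or y of slim_2_mid in the frame of near_corner between 0.051 and 0.062 m or y of slim_2_mid in the frame of near_corner between 0.087 and 0.102 m) and (y of slim_2_mid in the frame of near_corner below 0.022 m or horizontal distance between slim_2_mid and slim_1_mid below 0.04 m or horizontal distance between slim_2_mid and slim_3_mid below 0.04 m) and x of slim_3_mid in the frame of near_corner between -0.049 and -0.043 m and z of slim_3_mid in the frame of near_corner between 0.03 and 0.038 m and (y of slim_3_mid in the frame of near_corner between 0.015 and 0.022 m or y of slim_3_mid in the frame of near_corner between 0.051 and 0.062 m or y of slim_3_mid in the frame of near_corner between 0.087 and 0.102 m) and (y of slim_3_mid in the frame of near_corner below 0.022 m or horizontal distance between slim_3_mid and slim_1_mid below 0.04 m or horizontal distance between slim_3_mid and slim_2_mid below 0.04 m) and y of any of wide_1_mid, wide_2_mid in the frame of far_corner below 0.031 m and y of any of slim_1_mid, slim_2_mid, slim_3_mid in the frame of near_corner below 0.022 m), for 0.3 s.
At the end, for the whole second after the job is handed in: Every device lies flat in its row (wide far, slim near), within 3.4 degrees of square, within 4 mm of the row's far wall and within 4 mm of the green end wall or the next device of its kind on the green side; the cover sits level on the ledge, within 6 mm of the middle (all of step 2 and x of cover_knob in the frame of case between -0.006 and 0.006 m and y of cover_knob in the frame of case between -0.006 and 0.006 m and z of cover_knob in the frame of case between 0.107 and 0.1145 m and angle between cover_knob's own z axis and vertical below 0.05 rad); the robot touches nothing.
It fails at once if the mug is disturbed (moved more than 25 mm or tipped over) (distance of mug from where it was at the start of the episode above 0.025 m or angle between mug's own z axis and vertical above 0.5 rad).
It fails at once if the wire spool is disturbed (moved more than 25 mm or tipped over) (distance of spool from where it was at the start of the episode above 0.025 m or angle between spool's own z axis and vertical above 0.5 rad).
It fails at once if the dropper bottle is disturbed (moved more than 25 mm or tipped over) (distance of dropper from where it was at the start of the episode above 0.025 m or angle between dropper's own z axis and vertical above 0.5 rad).
Of wide_1, wide_2, slim_1, slim_2, slim_3 only 4 to 5 are there at a start; the rules pass over those that are not, and their reading is None.
At some moment in a run one of wide_1, wide_2 may be knocked a few centimetres aside while the robot is not near it.
Once in a run the grip may slacken for a moment while it holds something.
It also fails if it takes over 210 s, if anything falls off the work surface, if the arm or the gripper's body presses on something with over 40 N, if the wrist force passes 120 N, or if a joint passes its speed limit or range.

## Robot

A 7-joint arm with a two-finger parallel gripper is mounted at the origin on a cart in front of the work surface, level with it; the furniture and walls round the work are solid. World frame = base frame: x ahead of the robot, y to its left, z up, the work surface at z = 0. Lengths are in m, angles in rad, forces in N, time in s.
With the tool pointing down it reaches from about 0.425 to 0.95 m from the base axis. Payload 16.7 kg.
Tool frame: the origin (TCP) lies at the very end of the fingers, on their centre line; the grasp point (between the pads) lies 19 mm behind it; z points along the fingers, y is the line along which they close (so a half turn about z gives the same grasp; the last joint's range is limited). The gripper opens to 94 mm and grips with 3 to 60 N. Pads are 16 mm wide; open, the fingers measure 119 mm over their backs; the gripper's body (75 mm by 177 mm) begins 78 mm behind the grasp point.
Start: joints at [-1.26, 0.426, 0.074, 1.606, -0.034, 1.111, -0.067], TCP at [0.3, 0.605, 0.205] pointing down, gripper open.
Joint ranges: [-2.85, 2.85], [-0.5, 2.14], [-1.23, 1.37], [0.21, 2.46], [-1.02, 4.16], [0.16, 2.05], [-2.73, 2.73]. Speed limits (rad/s): [1.89, 1.89, 2.39, 2.39, 3.01, 3.01, 3.01].

## Interface

Orientations are given as a 3x3 rotation matrix whose columns are the frame's x, y, z axes.
In Python, from rig import arm gives the robot as it stands.
- The arm moves only by the tool apply_moves, never from a script. Its argument "series" is a list of rows, each an object with "offset": the shift along the tool's x, y, z in cm, a list of three; "twist": the turn about the tool's z in degrees; "jaw": the finger opening in cm, from 0 to 9.4. A call has 1 to 5 rows; each row shifts and turns the commanded pose from where the row before left it, along the tool's axes as they then stand; what a row does not reach is not made up. A row lasts 1/8 s, in which the tool goes at most 62.5 mm and 10.7 degrees, less where a joint would pass 70% of its speed; a pose out of reach is approached as far as the arm can. A call with a gripper value outside its range is refused whole. The fingers move at their own pace and stop on an object; the grip force is fixed at half the most. Time passes only in rows, so rows that do not move let the fingers close. It gives the time, the measured TCP pose, the force, the opening and the grip force at its end, in the units of the state.
- arm.read_state(): the state, without advancing time (a new reading comes with each control period).
- arm.grab_frame(name): name is "scene" or "side" or "wrist"; returns the picture (384x512x3 uint8, red, green, blue); there is no depth.
- arm.camera_params(name): a dict with "vertical_fov" (degrees; the focal length in pixels is half the picture's height over the tangent of half this angle, whatever the lens; pixels are square), "cx", "cy" (the principal point, pixels), "extrinsics" (4x4, takes a point from world to camera coordinates). Camera axes: x right, y up, looking along -z (the intrinsics and any distortion apply to the point x, -y, -z); pixel columns grow to the right and rows downward; lengths in m; the calibration is good to about 2 mm. A picture is of the moment at which its call begins: read the wrist's pose just before it. camera_params takes no time and is no camera call; for the wrist camera it gives the pose at the moment of the call.
- arm.hand_in(): hands the job in; it is judged then, once.
The state is a dict: "time": time; "qpos": joint angles; "qvel": joint speeds; "joint_efforts": joint torques, N m; "tcp_pos": TCP position; "orientation": TCP orientation; "wrist_force": force on the tool from outside, world axes, zero at the start; "moment": the same for the moment, N m; "grip_width": finger opening in m; "finger_force": force on a finger pad.
Only numpy, scipy, OpenCV 4.12 (cv2) and the standard library are available. Lean on these libraries where they do the work, as an engineer would, in place of code of your own. Each camera call takes 0.05 s, during which the arm holds its last target. There are 200 camera calls.

## Working session

There is one attempt and no reset: what is moved stays moved. The work goes in short steps, Python scripts to look and compute and a tool call to move; the robot and the scene stay as the last step left them, time stands still between calls to the robot, and variables do not carry over. Pictures are saved under pics/ and viewed, at most 14 in all, crops included, and the job is handed in when it is done.

Besides the shell and the picture viewer there is one more tool, called after "Request:" by a JSON object that holds its "method" and its "body". apply_moves: Moves the arm, as the interface text tells. Its arguments: {"type":"object","properties":{"series":{"type":"array"}},"required":["series"]}

```bash
ls; mkdir -p pics; python3 - <<'E'
from rig import arm
import cv2,numpy as np
for n in("scene","side"):
    cv2.imwrite(f"pics/{n}0.png",arm.grab_frame(n)[...,::-1])
for n in("scene","side","wrist"):
    p=arm.camera_params(n);print(n,p)
s=arm.read_state();print(s["time"],s["tcp_pos"],s["orientation"])
E
```

```text
pics
scene {'vertical_fov': 55.123161995667886, 'cx': 260.75923613589833, 'cy': 188.86303621390638, 'extrinsics': array([[ 0.79981145, -0.60004754,  0.01563936, -0.42292216],
       [ 0.39352971,  0.54385889,  0.74118275, -0.32846658],
       [-0.4532505 , -0.5866519 ,  0.6711211 , -1.11497811],
       [ 0.        ,  0.        ,  0.        ,  1.        ]])}
side {'vertical_fov': 52.62872295174269, 'cx': 258.36424776230234, 'cy': 191.63493075910498, 'extrinsics': array([[ 0.99916393,  0.03326736, -0.02376396, -0.56629018],
       [ 0.00437138,  0.49099867,  0.87114935, -0.1151768 ],
       [ 0.04064892, -0.87052489,  0.49044274, -1.22714427],
       [ 0.        ,  0.        ,  0.        ,  1.        ]])}
wrist {'vertical_fov': 70.28893602900926, 'cx': 258.4799564350824, 'cy': 191.74672667487906, 'extrinsics': array([[ 0.4444824 ,  0.89578624, -0.00154832, -0.67444091],
       [-0.86386847,  0.42818648, -0.26530661,  0.027877  ],
       [-0.23699504,  0.11926166,  0.96416285, -0.39114365],
       [ 0.        ,  0.        ,  0.        ,  1.        ]])}
0.1 [0.30002266 0.60422926 0.20485513] [[-8.95669558e-01  4.44719990e-01 -4.15219653e-04]
 [ 4.44720173e-01  8.95668938e-01 -1.05856794e-03]
 [-9.88669784e-05 -1.13278364e-03 -9.99999354e-01]]
```

View pics/scene0.png

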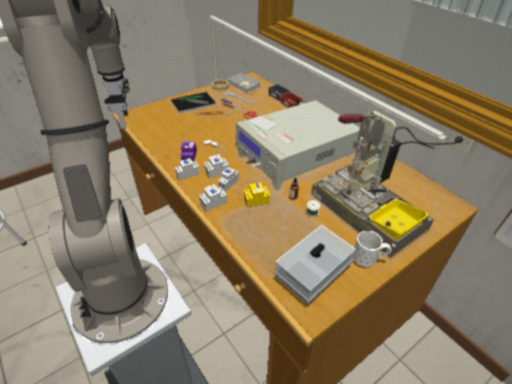

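View pics/side0.png

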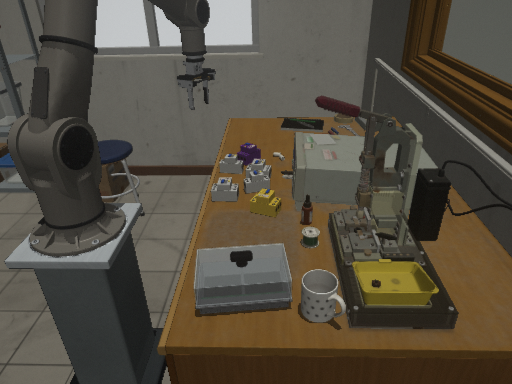

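The scene view shows four white devices at about (187,168), (216,165), (229,177) and (212,196). The purple look-alike is at (188,150), the yellow one at (257,195). The case with its cover is at (316,262), the knob at (317,250), the mug at (370,248), the spool at (313,208) and the dropper at (295,188). The side view agrees.

```bash
cat > h.py <<'E'
import numpy as np,cv2
from rig import arm
def K(p): 
    f=192/np.tan(np.radians(p["vertical_fov"])/2); return f,p["cx"],p["cy"]
def ray(p,u,v):
    f,cx,cy=K(p);E=p["extrinsics"];R=E[:3,:3];o=-R.T@E[:3,3]
    return o,R.T@np.array([(u-cx)/f,-(v-cy)/f,-1.])
def onz(p,u,v,z):
    o,d=ray(p,u,v);return o+d*(z-o[2])/d[2]
def proj(p,X):
    f,cx,cy=K(p);E=p["extrinsics"];c=E[:3,:3]@np.asarray(X,float)+E[:3,3]
    return np.array([cx+f*c[0]/-c[2],cy-f*c[1]/-c[2]])
def tri(r):
    A=sum(np.eye(3)-np.outer(d,d)/(d@d) for o,d in r);b=sum((np.eye(3)-np.outer(d,d)/(d@d))@o for o,d in r)
    X=np.linalg.solve(A,b);return X,[np.linalg.norm(np.cross(X-o,d))/np.linalg.norm(d) for o,d in r]
def snap(n,name):
    p=arm.camera_params(n);im=arm.grab_frame(n)[...,::-1].copy();cv2.imwrite(f"pics/{name}.png",im);return p,im
E
python3 - <<'E'
from h import *
ps,pd=arm.camera_params("scene"),arm.camera_params("side")
S=cv2.imread("pics/scene0.png");D=cv2.imread("pics/side0.png")
# blue toggles, blobs
for n,im,p in(("scene",S,ps),("side",D,pd)):
    h=cv2.cvtColor(im,cv2.COLOR_BGR2HSV);m=cv2.inRange(h,(95,80,40),(125,255,255))
    k,_,st,c=cv2.connectedComponentsWithStats(m)
    for i in range(1,k):
        if st[i,4]>2:print(n,c[i].round(1),st[i,4],onz(p,*c[i],.071).round(3))
print("knob tri",tri([ray(ps,317,250),ray(pd,241,258)]))
for uvs,uvd,nm in(((370,262),(320,310),"mug"),((313,208),(311,237),"spool"),((295,196),(307,215),"dropper")):
    print(nm,tri([ray(ps,*uvs),ray(pd,*uvd)])[0].round(3))
a=cv2.resize(S[135:235,160:290],None,fx=3,fy=3,interpolation=2);b=cv2.resize(D[135:235,195:325],None,fx=3,fy=3,interpolation=2)
c=cv2.resize(S[220:310,260:390],(390,270),interpolation=2);d=cv2.resize(D[235:325,185:315],(390,270),interpolation=2)
cv2.imwrite("pics/crop.png",np.vstack([np.hstack([a,b]),np.hstack([c,d])]))
E
```

```text
scene [249.2 143.6] 197 [0.723 0.345 0.071]
scene [185.5 143. ] 4 [0.502 0.509 0.071]
scene [184.8 160.7] 10 [0.44  0.4   0.071]
scene [215.8 159.8] 6 [0.546 0.331 0.071]
scene [227.4 170.8] 8 [0.545 0.245 0.071]
scene [212.3 190.9] 9 [0.436 0.178 0.071]
side [109.5 152. ] 303 [-0.05   0.436  0.071]
side [123.  143.2] 4 [-0.026  0.529  0.071]
side [247.5 143.5] 8 [0.506 0.513 0.071]
side [130.  148.4] 5 [0.023 0.472 0.071]
side [125.7 149. ] 3 [0.006 0.466 0.071]
side [  6.3 161.2] 161 [-0.43   0.355  0.071]
side [229. 155.] 7 [0.44  0.397 0.071]
side [256.2 161.4] 8 [0.549 0.336 0.071]
side [254.8 171.7] 10 [0.547 0.249 0.071]
side [222.2 180.9] 9 [0.438 0.18  0.071]
side [267.3 190.6] 9 [0.594 0.11  0.071]
knob tri (array([ 0.53762741, -0.27298573,  0.10412103]), [np.float64(0.0006082048222759149), np.float64(0.0006082048222758734)])
mug [ 0.714 -0.358  0.013]
spool [ 0.722 -0.071  0.016]
dropper [0.712 0.02  0.025]
```

View pics/crop.png

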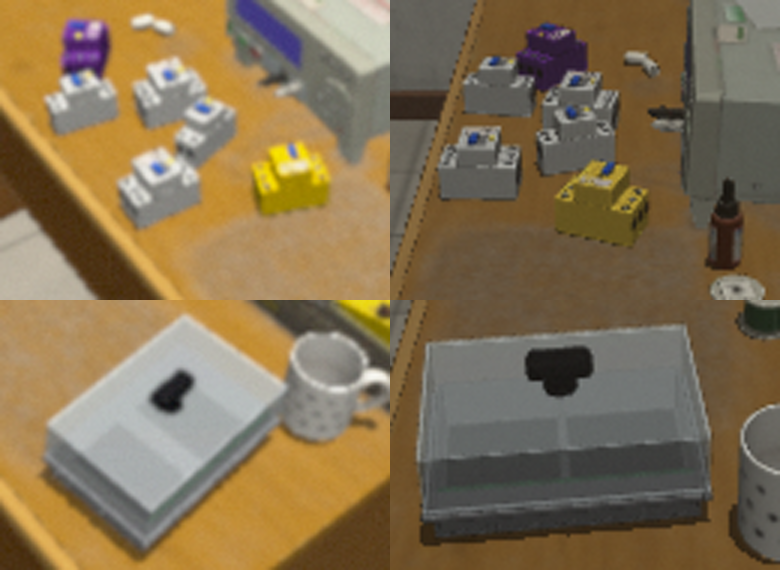

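The upper crops show the four white devices with the purple look-alike behind them and the yellow one to their right. The lower crops show the covered case, with the knob bar along world x at about (0.538, -0.273). I'll move above the devices to look closer.

Request:
{"method": "apply_moves", "body": {"series": [{"offset": [0,0,-2],"twist": 10.6,"jaw": 9.4},{"offset": [0,0,-2],"twist": 10.6,"jaw": 9.4},{"offset": [0,0,-2],"twist": 10.6,"jaw": 9.4},{"offset": [0,0,-2],"twist": 10.6,"jaw": 9.4},{"offset": [0,0,-2],"twist": 10.6,"jaw": 9.4}]}}

```text
time: 0.72
tcp_pos: [0.3, 0.6043, 0.3057]
orientation: [[-0.178, 0.984, -0.0], [0.984, 0.178, -0.001], [-0.001, -0.0, -1.0]]
wrist_force: [1.2, -0.3, -0.2]
grip_width: 0.0937
finger_force: 0.0
```

Request:
{"method": "apply_moves", "body": {"series": [{"offset": [0,0,0],"twist": 10.6,"jaw": 9.4},{"offset": [-4.8,2.7,0],"twist": 0,"jaw": 9.4},{"offset": [-4.8,2.7,0],"twist": 0,"jaw": 9.4},{"offset": [-4.8,2.7,0],"twist": 0,"jaw": 9.4},{"offset": [-4.8,2.7,0],"twist": 0,"jaw": 9.4}]}}

```text
time: 1.35
tcp_pos: [0.4087, 0.4108, 0.3053]
orientation: [[0.0, 1.0, -0.0], [1.0, -0.0, -0.0], [-0.0, -0.0, -1.0]]
wrist_force: [0.4, 0.5, -0.8]
grip_width: 0.0938
finger_force: 0.0
```

Request:
{"method": "apply_moves", "body": {"series": [{"offset": [-4.8,2.7,0],"twist": 0,"jaw": 9.4},{"offset": [-4.8,2.7,0],"twist": 0,"jaw": 9.4},{"offset": [-4.8,2.7,0],"twist": 0,"jaw": 9.4},{"offset": [0,0,0],"twist": 0,"jaw": 9.4}]}}

```text
time: 1.85
tcp_pos: [0.491, 0.2643, 0.3057]
orientation: [[0.007, 1.0, 0.001], [1.0, -0.007, -0.0], [-0.0, 0.001, -1.0]]
wrist_force: [-0.7, 0.2, -0.5]
grip_width: 0.0937
finger_force: 0.0
```

```bash
python3 - <<'E'
from h import *
import pickle
p,im=snap("wrist","w1");pickle.dump(p,open("w1.pkl","wb"))
cv2.imwrite("pics/w1b.png",cv2.resize(im,(800,600),interpolation=2))
E
```

```text
(no output)
```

View pics/w1b.png

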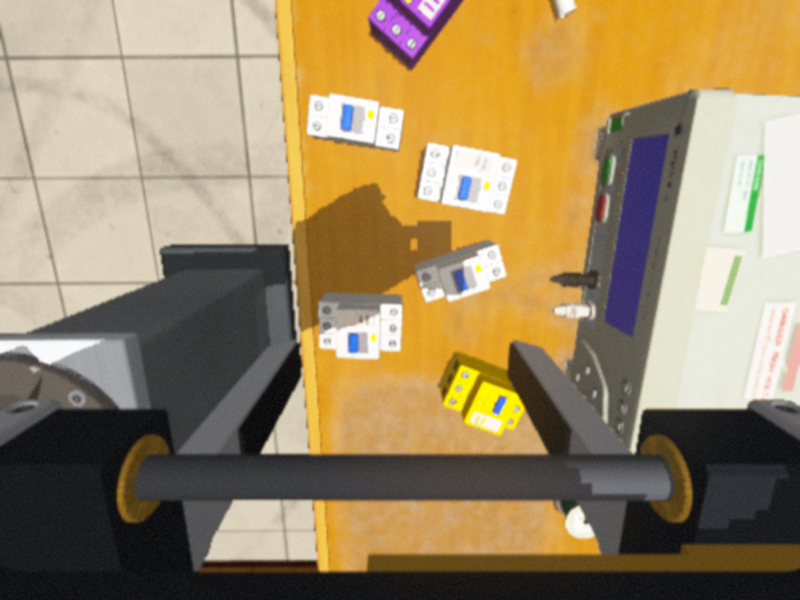

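Slim devices are at (355,122) and (461,272), wide ones at (467,178) and (360,327); purple is at the top and yellow at (485,395). That makes two wide and two slim. Next I'll go over the cover.

Request:
{"method": "apply_moves", "body": {"series": [{"offset": [-5.37,0.47,0],"twist": 0,"jaw": 9.4},{"offset": [-5.37,0.47,0],"twist": 0,"jaw": 9.4},{"offset": [-5.37,0.47,0],"twist": 0,"jaw": 9.4},{"offset": [-5.37,0.47,0],"twist": 0,"jaw": 9.4},{"offset": [-5.37,0.47,0],"twist": 0,"jaw": 9.4}]}}

```text
time: 2.52
tcp_pos: [0.5125, -0.0001, 0.3055]
orientation: [[-0.002, 1.0, 0.0], [1.0, 0.002, 0.0], [0.0, 0.0, -1.0]]
wrist_force: [1.0, -0.5, 0.3]
grip_width: 0.0939
finger_force: 0.0
```

Request:
{"method": "apply_moves", "body": {"series": [{"offset": [-5.37,0.47,0],"twist": 0,"jaw": 9.4},{"offset": [-5.37,0.47,0],"twist": 0,"jaw": 9.4},{"offset": [-5.37,0.47,0],"twist": 0,"jaw": 9.4},{"offset": [-5.37,0.47,0],"twist": 0,"jaw": 9.4},{"offset": [-5.37,0.47,0],"twist": 0,"jaw": 9.4}]}}

```text
time: 3.15
tcp_pos: [0.537, -0.2683, 0.3052]
orientation: [[-0.003, 1.0, -0.0], [1.0, 0.003, 0.0], [0.0, -0.0, -1.0]]
wrist_force: [0.7, 1.5, 0.4]
grip_width: 0.0939
finger_force: 0.0
```

Request:
{"method": "apply_moves", "body": {"series": [{"offset": [0,0,1],"twist": 10,"jaw": 9.4},{"offset": [0,0,1],"twist": 10,"jaw": 9.4},{"offset": [0,0,1],"twist": 10,"jaw": 9.4},{"offset": [0,0,1],"twist": 10,"jaw": 9.4},{"offset": [0,0,1],"twist": 10,"jaw": 9.4}]}}

```text
time: 3.78
tcp_pos: [0.5369, -0.2668, 0.2547]
orientation: [[0.768, 0.64, -0.001], [0.64, -0.768, 0.001], [-0.0, -0.001, -1.0]]
wrist_force: [0.2, 0.1, -0.5]
grip_width: 0.0939
finger_force: 0.0
```

Request:
{"method": "apply_moves", "body": {"series": [{"offset": [0,0,0],"twist": 10,"jaw": 6},{"offset": [0,0,0],"twist": 10,"jaw": 6},{"offset": [0,0,0],"twist": 10,"jaw": 6},{"offset": [0,0,0],"twist": 10,"jaw": 6},{"offset": [0,0,0],"twist": 0,"jaw": 6}]}}

```text
time: 4.4
tcp_pos: [0.5368, -0.2671, 0.2548]
orientation: [[1.0, 0.003, -0.001], [0.003, -1.0, -0.0], [-0.001, 0.0, -1.0]]
wrist_force: [-0.1, 1.1, -0.1]
grip_width: 0.0598
finger_force: 0.0
```

```bash
python3 - <<'E'
from h import *
import pickle
s=arm.read_state();print(s["tcp_pos"],s["orientation"])
p,im=snap("wrist","w2");pickle.dump(p,open("w2.pkl","wb"))
cv2.imwrite("pics/w2b.png",cv2.resize(im,(800,600),interpolation=2))
E
```

```text
[ 0.53675714 -0.26705837  0.25479788] [[ 9.99995559e-01  2.61815376e-03 -1.42370623e-03]
 [ 2.61760912e-03 -9.99996500e-01 -3.84282580e-04]
 [-1.42470736e-03  3.80554167e-04 -9.99998913e-01]]
```

View pics/w2b.png

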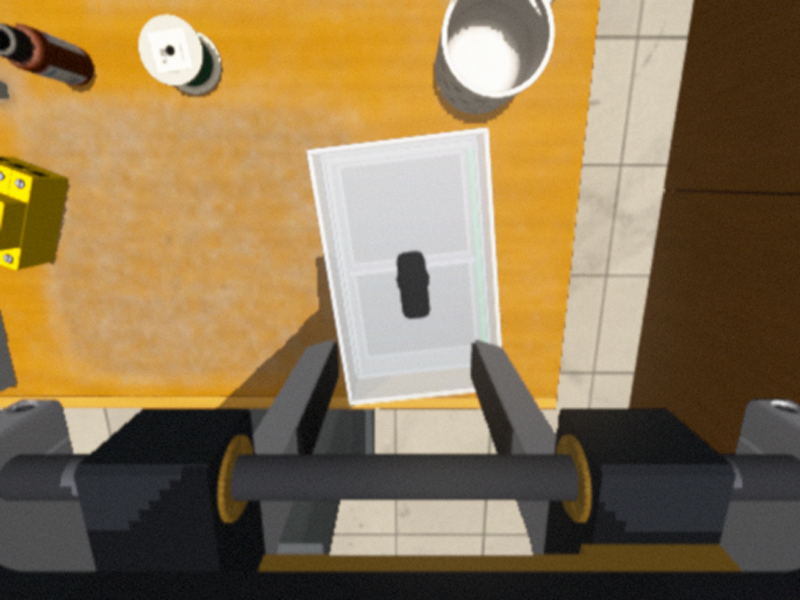

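The cover's roof corners show at about (309,151), (487,129), (502,390) and (348,403), turned a few degrees, with the knob at (413,285).

```bash
python3 - <<'E'
from h import *
import pickle
p=pickle.load(open("w2.pkl","rb"));im=cv2.imread("pics/w2.png")
k=512/800
c=np.array([onz(p,u*k,v*k,.089)[:2] for u,v in((309,151),(487,129),(502,390),(348,403))])
print(c.round(4),c.mean(0),[np.linalg.norm(c[i]-c[(i+1)%4]).round(4) for i in range(4)])
r=c[0]-c[3]+c[1]-c[2];print("yaw",np.degrees(np.arctan2(r[1],r[0])))
l=c[0]-c[1]+c[3]-c[2];print("yaw2",np.degrees(np.arctan2(-l[0],l[1])))
m=(im.max(2)<60).astype(np.uint8);m[:150]=0;m[212:]=0;m[:,:245]=0;m[:,285:]=0
pts=cv2.findNonZero(m)[:,0];q=np.array([onz(p,u,v,.121)[:2] for u,v in pts]).astype(np.float32)
(cx,cy),sz,a=cv2.minAreaRect(q*1000);print("knob",cx,cy,sz,a,q.mean(0))
# white devices, first frame
p=pickle.load(open("w1.pkl","rb"))
E
```

```text
[[ 0.6367 -0.1943]
 [ 0.6528 -0.3295]
 [ 0.4357 -0.3548]
 [ 0.4224 -0.2172]] [ 0.53688602 -0.27395906] [np.float64(0.1362), np.float64(0.2186), np.float64(0.1382), np.float64(0.2155)]
yaw 6.378313077625061
yaw2 6.13674848063518
knob 539.1985473632812 -273.3568115234375 (48.28296661376953, 20.257633209228516) 4.218944072723389 [ 0.53961986 -0.27367717]
```

Request:
{"method": "apply_moves", "body": {"series": [{"offset": [0.15,0.65,3],"twist": 0,"jaw": 6},{"offset": [0,0,4],"twist": -6,"jaw": 6},{"offset": [0,0,4],"twist": 0,"jaw": 6},{"offset": [0,0,4],"twist": 0,"jaw": 6},{"offset": [0,0,1],"twist": 0,"jaw": 6}]}}

```text
time: 5.08
tcp_pos: [0.5368, -0.2739, 0.0937]
orientation: [[0.994, 0.108, -0.003], [0.108, -0.994, 0.001], [-0.002, -0.002, -1.0]]
wrist_force: [0.1, 0.0, 0.3]
grip_width: 0.0601
finger_force: 0.0
```

Request:
{"method": "apply_moves", "body": {"series": [{"offset": [0,0,0],"twist": 0,"jaw": 0},{"offset": [0,0,0],"twist": 0,"jaw": 0},{"offset": [0,0,0],"twist": 0,"jaw": 0},{"offset": [0,0,0],"twist": 0,"jaw": 0}]}}

```text
time: 5.58
tcp_pos: [0.5379, -0.2749, 0.0961]
orientation: [[0.994, 0.105, 0.001], [0.105, -0.994, -0.0], [0.001, 0.0, -1.0]]
wrist_force: [0.4, 1.2, 1.1]
grip_width: 0.0233
finger_force: 0.5
```

Request:
{"method": "apply_moves", "body": {"series": [{"offset": [0,0,0],"twist": 0,"jaw": 0},{"offset": [0,0,0],"twist": 0,"jaw": 0},{"offset": [0,0,-0.5],"twist": 0,"jaw": 0},{"offset": [0,0,-0.5],"twist": 0,"jaw": 0}]}}

```text
time: 6.08
tcp_pos: [0.5375, -0.2749, 0.1058]
orientation: [[0.995, 0.104, -0.0], [0.104, -0.995, -0.0], [-0.0, -0.0, -1.0]]
wrist_force: [-0.7, 0.0, -2.3]
grip_width: 0.0216
finger_force: 30.0
```

Request:
{"method": "apply_moves", "body": {"series": [{"offset": [0,0,-3],"twist": 0,"jaw": 0},{"offset": [0,0,-3],"twist": 0,"jaw": 0},{"offset": [0,0,-3],"twist": 0,"jaw": 0},{"offset": [0,0,0],"twist": 0,"jaw": 0}]}}

```text
time: 6.58
tcp_pos: [0.5383, -0.2755, 0.1973]
orientation: [[0.995, 0.104, 0.003], [0.104, -0.995, -0.001], [0.003, 0.001, -1.0]]
wrist_force: [1.2, 0.8, -1.8]
grip_width: 0.0219
finger_force: 30.0
```

Request:
{"method": "apply_moves", "body": {"series": [{"offset": [0.4,-4,0],"twist": 0,"jaw": 0},{"offset": [0.4,-4,0],"twist": 0,"jaw": 0},{"offset": [0.4,-4,0],"twist": 0,"jaw": 0},{"offset": [0.4,-4,0],"twist": 0,"jaw": 0},{"offset": [0.4,-4,0],"twist": 0,"jaw": 0}]}}

```text
time: 7.2
tcp_pos: [0.536, -0.0724, 0.1946]
orientation: [[0.995, 0.104, -0.001], [0.104, -0.995, 0.0], [-0.001, -0.0, -1.0]]
wrist_force: [0.1, 0.4, -3.0]
grip_width: 0.0218
finger_force: 30.0
```

Request:
{"method": "apply_moves", "body": {"series": [{"offset": [0,0,3],"twist": 0,"jaw": 0},{"offset": [0,0,3],"twist": 0,"jaw": 0},{"offset": [0,0,3],"twist": 0,"jaw": 0},{"offset": [0,0,2.5],"twist": 0,"jaw": 0},{"offset": [0,0,0],"twist": 0,"jaw": 0}]}}

```text
time: 7.82
tcp_pos: [0.535, -0.0741, 0.0787]
orientation: [[0.995, 0.104, -0.004], [0.104, -0.995, -0.001], [-0.004, 0.0, -1.0]]
wrist_force: [-0.4, -0.1, -2.4]
grip_width: 0.0215
finger_force: 30.0
```

Request:
{"method": "apply_moves", "body": {"series": [{"offset": [0,0,0.6],"twist": 0,"jaw": 0},{"offset": [0,0,0.4],"twist": 0,"jaw": 0},{"offset": [0,0,0.2],"twist": 0,"jaw": 0},{"offset": [0,0,0],"twist": 0,"jaw": 0}]}}

```text
time: 8.32
tcp_pos: [0.5366, -0.0739, 0.0686]
orientation: [[0.995, 0.105, 0.0], [0.105, -0.995, 0.0], [0.0, -0.0, -1.0]]
wrist_force: [-0.9, 0.2, -2.2]
grip_width: 0.0215
finger_force: 30.0
```

Request:
{"method": "apply_moves", "body": {"series": [{"offset": [0,0,0.2],"twist": 0,"jaw": 0},{"offset": [0,0,0.1],"twist": 0,"jaw": 0},{"offset": [0,0,0],"twist": 0,"jaw": 0}]}}

```text
time: 8.7
tcp_pos: [0.5367, -0.0739, 0.0661]
orientation: [[0.995, 0.104, 0.0], [0.104, -0.995, 0.001], [0.0, -0.001, -1.0]]
wrist_force: [-5.5, 2.4, 14.5]
grip_width: 0.0216
finger_force: 30.0
```

Request:
{"method": "apply_moves", "body": {"series": [{"offset": [0,0,0],"twist": 0,"jaw": 5},{"offset": [0,0,0],"twist": 0,"jaw": 5},{"offset": [0,0,-0.2],"twist": 0,"jaw": 5},{"offset": [0,0,-4],"twist": 0,"jaw": 5},{"offset": [0,0,-6],"twist": 0,"jaw": 5}]}}

```text
time: 9.32
tcp_pos: [0.5357, -0.0741, 0.1679]
orientation: [[0.995, 0.104, -0.003], [0.104, -0.995, -0.001], [-0.003, 0.001, -1.0]]
wrist_force: [0.6, 1.0, 1.0]
grip_width: 0.0499
finger_force: 0.0
```

Request:
{"method": "apply_moves", "body": {"series": [{"offset": [-0.4,3.9,-5],"twist": 0,"jaw": 5},{"offset": [-0.4,3.9,-4],"twist": 0,"jaw": 5},{"offset": [-0.4,3.9,0],"twist": 0,"jaw": 5},{"offset": [-0.4,3.9,0],"twist": 0,"jaw": 5},{"offset": [-0.4,3.9,0],"twist": 0,"jaw": 5}]}}

```text
time: 9.95
tcp_pos: [0.537, -0.2705, 0.2568]
orientation: [[0.995, 0.105, 0.0], [0.105, -0.995, 0.0], [0.0, -0.0, -1.0]]
wrist_force: [-0.2, 0.9, 0.1]
grip_width: 0.0499
finger_force: 0.0
```

Request:
{"method": "apply_moves", "body": {"series": [{"offset": [0,0,0],"twist": 0,"jaw": 5},{"offset": [0,0,0],"twist": 0,"jaw": 5}]}}

```text
time: 10.2
tcp_pos: [0.537, -0.2692, 0.2565]
orientation: [[0.995, 0.104, -0.0], [0.104, -0.995, 0.0], [-0.0, -0.0, -1.0]]
wrist_force: [0.1, 1.2, 0.3]
grip_width: 0.05
finger_force: 0.0
```

```bash
python3 - <<'E'
from h import *
import pickle
s=arm.read_state();print(s["tcp_pos"])
p,im=snap("wrist","w3");pickle.dump(p,open("w3.pkl","wb"))
cv2.imwrite("pics/w3b.png",cv2.resize(im,(800,600),interpolation=2))
E
```

```text
[ 0.53696247 -0.26917231  0.25654796]
```

View pics/w3b.png

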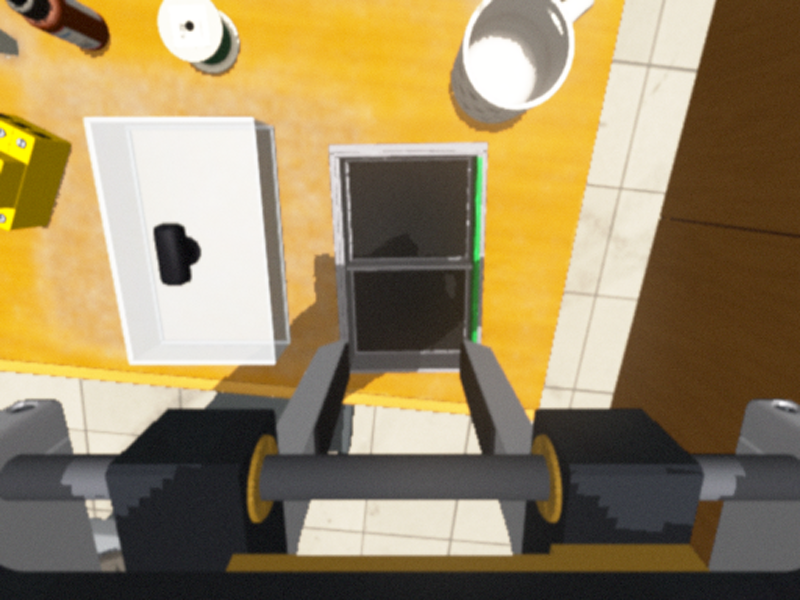

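The open case is at x 330–488, y 147–370, with its green end on the right. The cover stands level on the desk at (190,240). I'll crop the case.

```bash
python3 - <<'E'
from h import *
im=cv2.imread("pics/w3.png")[85:240,200:325]
im=cv2.convertScaleAbs(im,alpha=1.3,beta=10)
cv2.imwrite("pics/w3c.png",cv2.resize(im,(480,595),interpolation=2))
E
```

```text
(no output)
```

View pics/w3c.png

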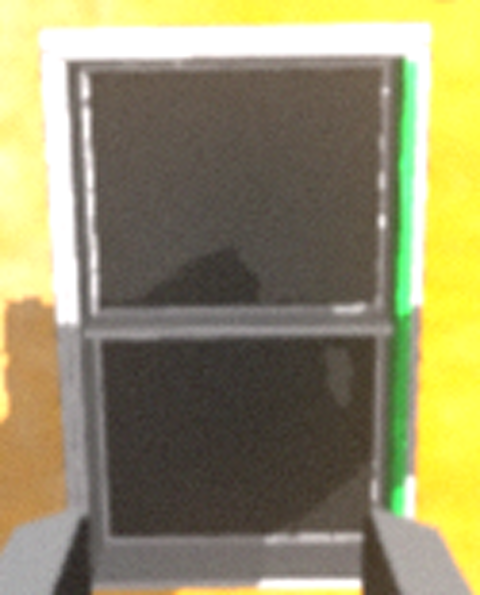

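The crop shows the ledge's outer corners at (43,30) and (432,24) and the floor corners at (88,68), (385,65), (107,538) and (375,535). The divider is at y 318–333 and the green edge at x 403–416.

```bash
python3 - <<'E'
from h import *
import pickle
p=pickle.load(open("w3.pkl","rb"))
def P(u,v,z): return onz(p,200+u/3.84-.4,85+v/3.84-.4,z)[:2]
L=[P(43,30,.03),P(432,24,.03)];print("ledge",L,np.linalg.norm(L[1]-L[0]))
F=np.array([P(88,68,.005),P(385,65,.005),P(375,535,.005),P(107,538,.005)])
print("floor",F.round(4),F.mean(0),[np.linalg.norm(F[i]-F[(i+1)%4]).round(4) for i in range(4)])
r=F[0]-F[3]+F[1]-F[2];print("yaw",np.degrees(np.arctan2(r[1],r[0])))
l=F[0]-F[1]+F[3]-F[2];print("yaw2",np.degrees(np.arctan2(-l[0],l[1])))
R=[P(68,62,.048),P(403,62,.048)];print("rim inner",R,np.linalg.norm(R[1]-R[0]))
D=[P(240,310,.039),P(240,333,.039)];print("div",D)
# predict with hypothesis
for cx,cy,yw in((.538,-.2745,6.1),):
    c,s=np.cos(np.radians(yw)),np.sin(np.radians(yw))
    for n,x,y,z in(("ledge TL",.112,.072,.03),("TR",.112,-.072,.03),("fTL",.1,.06,.005),("fTR",.1,-.06,.005),("fBR",-.1,-.06,.005),("fBL",-.1,.06,.005),("divF",.002,0,.039),("divN",-.002,0,.039),("rimTL",.1,.06,.048),("rimTR",.1,-.06,.048)):
        q=proj(p,(cx+c*x-s*y,cy+s*x+c*y,z));print(n,((q-[200,85]+.4)*3.84).round(0))
E
```

```text
ledge [array([ 0.6393588, -0.1912389]), array([ 0.65619086, -0.33199489])] 0.14175883868015765
floor [[ 0.6288 -0.2052]
 [ 0.642  -0.3205]
 [ 0.4466 -0.3445]
 [ 0.4329 -0.2272]] [ 0.5375782  -0.27436759] [np.float64(0.116), np.float64(0.1968), np.float64(0.1181), np.float64(0.1971)]
yaw 6.7141181368456895
yaw2 6.606575786530137
rim inner [array([ 0.62856326, -0.20368505]), array([ 0.64083245, -0.32067771])] 0.11763423943750573
div [array([ 0.54583754, -0.27352289]), array([ 0.5369554 , -0.27448609])]
ledge TL [43. 23.]
TR [438.  22.]
fTL [86. 62.]
fTR [393.  61.]
fBR [375. 539.]
fBL [103. 539.]
divF [240. 325.]
divN [240. 335.]
rimTL [70. 55.]
rimTR [412.  54.]
```

```bash
cat >> h.py <<'E'
def rect(p,px,z=.044):
    """TL,TR,BR,BL pixels -> centre, long-axis yaw (deg), sizes"""
    c=np.array([onz(p,u,v,z)[:2] for u,v in px]);l=c[1]-c[0]+c[2]-c[3]
    return c.mean(0).round(4),np.degrees(np.arctan2(l[1],l[0])).round(1),[np.linalg.norm(c[i]-c[(i+1)%4]).round(3) for i in range(4)]
E
python3 - <<'E'
from h import *
import pickle
p=pickle.load(open("w1.pkl","rb"));k=.64
for n,q in dict(A=((310,95),(404,108),(400,151),(307,137)),B=((424,143),(517,158),(508,213),(418,199)),C=((415,266),(496,243),(507,276),(425,302)),D=((320,295),(404,296),(401,352),(320,356))).items():
    print(n,*rect(p,[(u*k,v*k) for u,v in q]))
print(arm.read_state()["tcp_pos"],arm.read_state()["qpos"].round(2))
E
```

```text
A [0.4455 0.3966] -8.1 [np.float64(0.09), np.float64(0.039), np.float64(0.091), np.float64(0.038)]
B [0.5544 0.3444] -9.0 [np.float64(0.093), np.float64(0.053), np.float64(0.093), np.float64(0.053)]
C [0.5508 0.2499] 16.9 [np.float64(0.087), np.float64(0.037), np.float64(0.091), np.float64(0.041)]
D [0.4443 0.1914] 0.8 [np.float64(0.09), np.float64(0.064), np.float64(0.09), np.float64(0.07)]
[ 0.53721968 -0.26851681  0.25653852] [-0.49  0.48  1.17  1.76 -0.47  1.22 -0.65]
```

Request:
{"method": "apply_moves", "body": {"series": [{"offset": [-0.6,-5.72,0],"twist": 0,"jaw": 7},{"offset": [-0.6,-5.72,0],"twist": 0,"jaw": 7},{"offset": [-0.6,-5.72,0],"twist": 0,"jaw": 7},{"offset": [-0.6,-5.72,0],"twist": 0,"jaw": 7},{"offset": [-0.6,-5.72,0],"twist": 0,"jaw": 7}]}}

```text
time: 10.88
tcp_pos: [0.4852, -0.0185, 0.2577]
orientation: [[0.994, 0.106, -0.0], [0.106, -0.994, -0.001], [-0.0, 0.001, -1.0]]
wrist_force: [1.1, -0.2, 1.0]
grip_width: 0.0701
finger_force: 0.0
```

Request:
{"method": "apply_moves", "body": {"series": [{"offset": [-0.6,-5.72,0],"twist": 0,"jaw": 7},{"offset": [-0.6,-5.72,0],"twist": 0,"jaw": 7},{"offset": [-0.6,-5.72,0],"twist": 0,"jaw": 7},{"offset": [0,0,0],"twist": -10.5,"jaw": 7},{"offset": [0,0,0],"twist": -10.5,"jaw": 7}]}}

```text
time: 11.5
tcp_pos: [0.4513, 0.141, 0.258]
orientation: [[0.887, 0.462, -0.0], [0.462, -0.887, -0.001], [-0.001, 0.001, -1.0]]
wrist_force: [-0.1, -0.7, -1.3]
grip_width: 0.07
finger_force: 0.0
```

Request:
{"method": "apply_moves", "body": {"series": [{"offset": [0,0,0],"twist": -10.5,"jaw": 7},{"offset": [0,0,0],"twist": -10.5,"jaw": 7},{"offset": [0,0,0],"twist": -10.5,"jaw": 7},{"offset": [0,0,0],"twist": -10.5,"jaw": 7},{"offset": [0,0,0],"twist": -10.5,"jaw": 7}]}}

```text
time: 12.12
tcp_pos: [0.4515, 0.1402, 0.258]
orientation: [[0.175, 0.984, -0.0], [0.984, -0.175, -0.001], [-0.001, -0.0, -1.0]]
wrist_force: [0.1, 0.8, -0.2]
grip_width: 0.07
finger_force: 0.0
```

Request:
{"method": "apply_moves", "body": {"series": [{"offset": [0,0,0],"twist": -10.5,"jaw": 7},{"offset": [0,0,0],"twist": 0,"jaw": 7},{"offset": [0,0,0],"twist": 0,"jaw": 7}]}}

```text
time: 12.5
tcp_pos: [0.4519, 0.1397, 0.258]
orientation: [[0.005, 1.0, -0.0], [1.0, -0.005, -0.001], [-0.001, -0.0, -1.0]]
wrist_force: [-1.1, 0.5, -0.5]
grip_width: 0.0704
finger_force: 0.0
```

```bash
python3 - <<'E'
from h import *
import pickle
s=arm.read_state();print(s["tcp_pos"],s["orientation"][:,1],s["qpos"].round(2))
p,im=snap("wrist","w4");pickle.dump(p,open("w4.pkl","wb"))
cv2.imwrite("pics/w4b.png",cv2.resize(im,(800,600),interpolation=2))
E
```

```text
[0.45185002 0.1396755  0.25803651] [ 9.99988769e-01 -4.73747518e-03 -1.31428481e-04] [-1.66  0.    1.27  2.02  0.    1.12 -0.4 ]
```

View pics/w4b.png

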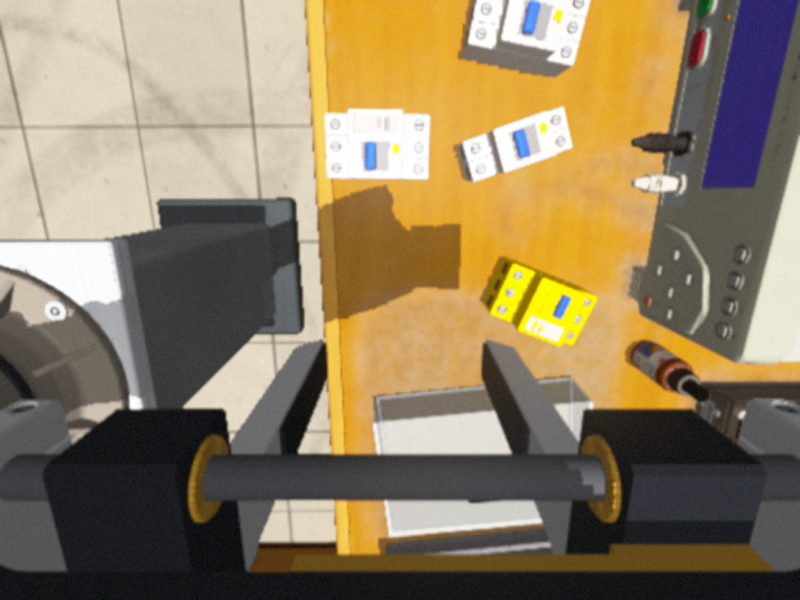

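The wide device D has body corners at about (326,114), (430,115), (430,179) and (327,177). Slim C is at (517,143), yellow at (545,302), and the cover is below.

```bash
python3 - <<'E'
from h import *
import pickle
p=pickle.load(open("w4.pkl","rb"));k=.64
for n,q in dict(C=((461,147),(563,108),(571,143),(475,180)),D=((326,114),(430,115),(430,179),(327,177))).items():
    print(n,*rect(p,[(u*k,v*k) for u,v in q]))
n=((350,110),(404,109),(404,179),(349,180)); print("nose",rect(p,[(u*k,v*k) for u,v in n],.068))
E
```

```text
C [0.5507 0.2475] 20.1 [np.float64(0.091), np.float64(0.03), np.float64(0.088), np.float64(0.031)]
D [0.4302 0.2465] -1.1 [np.float64(0.089), np.float64(0.053), np.float64(0.091), np.float64(0.052)]
nose (array([0.4303, 0.2459]), np.float64(0.7), [np.float64(0.043), np.float64(0.054), np.float64(0.046), np.float64(0.054)])
```

Request:
{"method": "apply_moves", "body": {"series": [{"offset": [5.3,-1.1,0],"twist": 0,"jaw": 7},{"offset": [5.3,-1.1,0],"twist": 0,"jaw": 7},{"offset": [0,0,5],"twist": 0,"jaw": 7},{"offset": [0,0,5],"twist": 0,"jaw": 7},{"offset": [0,0,5],"twist": 0,"jaw": 7}]}}

```text
time: 13.18
tcp_pos: [0.4301, 0.2452, 0.1061]
orientation: [[0.003, 1.0, 0.0], [1.0, -0.003, -0.002], [-0.002, 0.0, -1.0]]
wrist_force: [1.0, 2.7, 0.6]
grip_width: 0.07
finger_force: 0.0
```

Request:
{"method": "apply_moves", "body": {"series": [{"offset": [0,0,0],"twist": 0,"jaw": 7},{"offset": [0,0,3],"twist": 0,"jaw": 7},{"offset": [0,0,2.7],"twist": 0,"jaw": 7},{"offset": [0,0,0],"twist": 0,"jaw": 7}]}}

```text
time: 13.68
tcp_pos: [0.4305, 0.2452, 0.0519]
orientation: [[0.002, 1.0, -0.0], [1.0, -0.002, -0.001], [-0.001, -0.0, -1.0]]
wrist_force: [0.5, -1.2, 1.1]
grip_width: 0.0696
finger_force: 0.0
```

Request:
{"method": "apply_moves", "body": {"series": [{"offset": [0,0,0.4],"twist": 0,"jaw": 7},{"offset": [0,0,0],"twist": 0,"jaw": 4},{"offset": [0,0,0],"twist": 0,"jaw": 4},{"offset": [0,0,0],"twist": 0,"jaw": 4},{"offset": [0,0,0],"twist": 0,"jaw": 4}]}}

```text
time: 14.3
tcp_pos: [0.4302, 0.2451, 0.0473]
orientation: [[0.001, 1.0, -0.0], [1.0, -0.001, -0.001], [-0.001, -0.0, -1.0]]
wrist_force: [-3.1, -0.3, 8.9]
grip_width: 0.0447
finger_force: 30.0
```

Request:
{"method": "apply_moves", "body": {"series": [{"offset": [0,0,0],"twist": 0,"jaw": 4},{"offset": [0,0,-2],"twist": 0,"jaw": 4},{"offset": [0,0,-4],"twist": 0,"jaw": 4},{"offset": [0,0,-4],"twist": 0,"jaw": 4},{"offset": [0,0,-4],"twist": 0,"jaw": 4}]}}

```text
time: 14.92
tcp_pos: [0.43, 0.2446, 0.188]
orientation: [[0.002, 1.0, -0.0], [1.0, -0.002, -0.002], [-0.002, -0.0, -1.0]]
wrist_force: [1.3, 1.4, -2.6]
grip_width: 0.0446
finger_force: 30.0
```

Request:
{"method": "apply_moves", "body": {"series": [{"offset": [-4.93,1.48,0],"twist": 0,"jaw": 4},{"offset": [-4.93,1.48,0],"twist": 0,"jaw": 4},{"offset": [-4.93,1.48,0],"twist": 0,"jaw": 4},{"offset": [-4.93,1.48,0],"twist": 0,"jaw": 4},{"offset": [-4.93,1.48,0],"twist": 0,"jaw": 4}]}}

```text
time: 15.55
tcp_pos: [0.504, -0.0029, 0.1873]
orientation: [[0.001, 1.0, -0.0], [1.0, -0.001, -0.001], [-0.001, -0.0, -1.0]]
wrist_force: [-0.0, 0.8, -3.5]
grip_width: 0.0451
finger_force: 30.0
```

Request:
{"method": "apply_moves", "body": {"series": [{"offset": [-4.93,1.48,0],"twist": 0,"jaw": 4},{"offset": [-4.93,1.48,0],"twist": 0,"jaw": 4},{"offset": [-4.93,1.48,0],"twist": 0,"jaw": 4},{"offset": [-4.93,1.48,0],"twist": 0,"jaw": 4},{"offset": [-4.93,1.48,0],"twist": 0,"jaw": 4}]}}

```text
time: 16.18
tcp_pos: [0.5777, -0.2496, 0.1872]
orientation: [[0.001, 1.0, -0.001], [1.0, -0.001, -0.001], [-0.001, -0.001, -1.0]]
wrist_force: [1.6, 1.2, -3.5]
grip_width: 0.0448
finger_force: 30.0
```

Request:
{"method": "apply_moves", "body": {"series": [{"offset": [-4.93,1.48,0],"twist": 0,"jaw": 4},{"offset": [0,0,0],"twist": -6.5,"jaw": 4},{"offset": [0,0,0],"twist": 0,"jaw": 4},{"offset": [0,0,0],"twist": 0,"jaw": 4}]}}

```text
time: 16.68
tcp_pos: [0.5923, -0.2966, 0.1875]
orientation: [[-0.11, 0.994, -0.0], [0.994, 0.11, -0.001], [-0.001, -0.0, -1.0]]
wrist_force: [0.4, 0.2, -3.1]
grip_width: 0.0449
finger_force: 30.0
```

```bash
cat >> h.py <<'E'
C0=np.array([.5375,-.274]);YW=np.radians(6.4);EX=np.array([np.cos(YW),np.sin(YW)]);EY=np.array([-EX[1],EX[0]])
def to(cx,cy):
    """remaining move in cm along tool x,y and twist to bring TCP to case coords, tool y along case x"""
    s=arm.read_state();d=C0+EX*cx+EY*cy-s["tcp_pos"][:2];R=s["orientation"]
    y=R[:2,1];tw=np.degrees(np.arctan2(y[1],y[0])-YW);q=s["tcp_pos"][:2]-C0
    print("t",s["time"],"tcp",s["tcp_pos"].round(4),"case xy",(q@EX).round(4),(q@EY).round(4),"move cm",(100*d@R[:2,0]).round(2),(100*d@y).round(2),"twist",tw.round(2),"F",s["wrist_force"].round(1),"grip",s["grip_width"].round(4))
E
python3 - <<'E'
from h import *
import pickle
to(.052,-.029)
p,im=snap("wrist","w5");cv2.imwrite("pics/w5b.png",cv2.resize(im[60:300,130:450],(800,600),interpolation=2))
E
```

```text
Traceback (most recent call last):
  File "h.py", line 27, in to
    print("t",s["time"],"tcp",s["tcp_pos"].round(4),"case xy",(q@EX).round(4),(q@EY).round(4),"move cm",(100*d@R[:2,0]).round(2),(100*d@y).round(2),"twist",tw.round(2),"F",s["wrist_force"].round(1),"grip",s["grip_width"].round(4))
                                                                                                                                                                                                             ^^^^^^^^^^^^^^^^^^^^^
AttributeError: 'float' object has no attribute 'round'
```

Request:
{"method": "apply_moves", "body": {"series": [{"offset": [0,0,4],"twist": 0,"jaw": 4},{"offset": [0,0,4],"twist": 0,"jaw": 4},{"offset": [0,0,1],"twist": 0,"jaw": 4},{"offset": [0,0,0.5],"twist": 0,"jaw": 4},{"offset": [0,0,0.3],"twist": 0,"jaw": 4}]}}

```text
time: 17.3
tcp_pos: [0.593, -0.2978, 0.0908]
orientation: [[-0.112, 0.994, 0.002], [0.994, 0.112, -0.002], [-0.002, 0.001, -1.0]]
wrist_force: [0.4, 0.2, -3.6]
grip_width: 0.0452
finger_force: 30.0
```

```bash
sed -i 's/s\["grip_width"\].round(4)/round(s["grip_width"],4)/;s/s\["time"\],"tcp"/round(s["time"],2),"tcp"/' h.py; python3 - <<'E'
from h import *
to(.052,-.029)
E
```

```text
t 17.3 tcp [ 0.593  -0.2978  0.0908] case xy 0.0525 -0.0298 move cm 0.08 -0.05 twist 0.01 F [ 0.4  0.2 -3.6] grip 0.0452
```

Request:
{"method": "apply_moves", "body": {"series": [{"offset": [0,0,1],"twist": 0,"jaw": 4},{"offset": [0,0,1],"twist": 0,"jaw": 4},{"offset": [0,0,1],"twist": 0,"jaw": 4},{"offset": [0,0,0.3],"twist": 0,"jaw": 4},{"offset": [0,0,0],"twist": 0,"jaw": 4}]}}

```text
time: 17.92
tcp_pos: [0.5922, -0.2976, 0.0564]
orientation: [[-0.112, 0.994, -0.0], [0.994, 0.112, -0.001], [-0.001, -0.0, -1.0]]
wrist_force: [-0.0, -0.1, -3.8]
grip_width: 0.0447
finger_force: 30.0
```

Request:
{"method": "apply_moves", "body": {"series": [{"offset": [0,0,0.3],"twist": 0,"jaw": 4},{"offset": [0,0.2,0],"twist": 0,"jaw": 4},{"offset": [0,0.2,0],"twist": 0,"jaw": 4},{"offset": [0,0,0],"twist": 0,"jaw": 4}]}}

```text
time: 18.42
tcp_pos: [0.5952, -0.2974, 0.0536]
orientation: [[-0.112, 0.994, -0.002], [0.994, 0.112, -0.001], [-0.001, -0.002, -1.0]]
wrist_force: [-7.4, -0.5, -0.4]
grip_width: 0.045
finger_force: 30.0
```

Request:
{"method": "apply_moves", "body": {"series": [{"offset": [-0.2,0,0],"twist": 0,"jaw": 4},{"offset": [-0.2,0,0],"twist": 0,"jaw": 4},{"offset": [0,0,0],"twist": 0,"jaw": 4}]}}

```text
time: 18.8
tcp_pos: [0.5957, -0.301, 0.0534]
orientation: [[-0.112, 0.994, -0.002], [0.994, 0.112, -0.001], [-0.0, -0.002, -1.0]]
wrist_force: [-5.7, 1.2, -3.8]
grip_width: 0.0448
finger_force: 30.0
```

```bash
python3 - <<'E'
from h import *
to(.055,-.033)
E
```

```text
t 18.8 tcp [ 0.5957 -0.301   0.0534] case xy 0.0548 -0.0333 move cm 0.03 0.02 twist 0.02 F [-5.7  1.2 -3.8] grip 0.0448
```

Request:
{"method": "apply_moves", "body": {"series": [{"offset": [-0.15,0,0],"twist": 0,"jaw": 4},{"offset": [0,0,0],"twist": 0,"jaw": 4}]}}

```text
time: 19.05
tcp_pos: [0.5958, -0.3019, 0.0533]
orientation: [[-0.112, 0.994, -0.002], [0.994, 0.112, 0.0], [0.001, -0.002, -1.0]]
wrist_force: [-6.1, 2.3, -3.1]
grip_width: 0.0446
finger_force: 30.0
```

Request:
{"method": "apply_moves", "body": {"series": [{"offset": [-0.15,0,0],"twist": 0,"jaw": 4},{"offset": [0,0,0],"twist": 0,"jaw": 4}]}}

```text
time: 19.3
tcp_pos: [0.596, -0.3024, 0.0532]
orientation: [[-0.113, 0.994, -0.003], [0.994, 0.113, 0.002], [0.002, -0.003, -1.0]]
wrist_force: [-7.2, 7.3, -1.2]
grip_width: 0.0451
finger_force: 30.0
```

Request:
{"method": "apply_moves", "body": {"series": [{"offset": [0,0,0.2],"twist": 0,"jaw": 4},{"offset": [0,0,0.1],"twist": 0,"jaw": 4},{"offset": [0,0,0],"twist": 0,"jaw": 4}]}}

```text
time: 19.68
tcp_pos: [0.596, -0.3029, 0.0521]
orientation: [[-0.112, 0.994, -0.002], [0.994, 0.112, 0.002], [0.002, -0.001, -1.0]]
wrist_force: [-17.5, 13.6, 30.7]
grip_width: 0.0444
finger_force: 30.0
```

Request:
{"method": "apply_moves", "body": {"series": [{"offset": [0,0,-0.1],"twist": 0,"jaw": 6},{"offset": [0,0,0],"twist": 0,"jaw": 6},{"offset": [0,0,-3],"twist": 0,"jaw": 6},{"offset": [0,0,-5],"twist": 0,"jaw": 7},{"offset": [0,0,-6],"twist": 0,"jaw": 7}]}}

```text
time: 20.3
tcp_pos: [0.5968, -0.3038, 0.1926]
orientation: [[-0.112, 0.994, -0.001], [0.994, 0.112, -0.001], [-0.001, -0.001, -1.0]]
wrist_force: [0.3, -1.2, 0.5]
grip_width: 0.07
finger_force: 0.0
```

Request:
{"method": "apply_moves", "body": {"series": [{"offset": [5.28,0.21,-3],"twist": 0,"jaw": 7},{"offset": [5.28,0.21,-3],"twist": 0,"jaw": 7},{"offset": [5.28,0.21,0],"twist": 0,"jaw": 7},{"offset": [5.28,0.21,0],"twist": 0,"jaw": 7},{"offset": [5.28,0.21,0],"twist": 0,"jaw": 7}]}}

```text
time: 20.92
tcp_pos: [0.578, -0.0386, 0.2516]
orientation: [[-0.112, 0.994, 0.001], [0.994, 0.112, -0.001], [-0.001, 0.001, -1.0]]
wrist_force: [0.8, -0.2, 0.4]
grip_width: 0.0702
finger_force: 0.0
```

Request:
{"method": "apply_moves", "body": {"series": [{"offset": [5.28,0.21,0],"twist": 0,"jaw": 7},{"offset": [5.28,0.21,0],"twist": 0,"jaw": 7},{"offset": [5.28,0.21,0],"twist": 0,"jaw": 7},{"offset": [5.28,0.21,0],"twist": 0,"jaw": 7},{"offset": [5.28,0.21,0],"twist": 0,"jaw": 7}]}}

```text
time: 21.55
tcp_pos: [0.5588, 0.2251, 0.2513]
orientation: [[-0.112, 0.994, 0.001], [0.994, 0.112, -0.001], [-0.001, 0.001, -1.0]]
wrist_force: [0.7, 0.4, -0.3]
grip_width: 0.0698
finger_force: 0.0
```

Request:
{"method": "apply_moves", "body": {"series": [{"offset": [0,0,0],"twist": 7.7,"jaw": 7},{"offset": [0,0,0],"twist": 7.7,"jaw": 7},{"offset": [0,0,0],"twist": 0,"jaw": 7},{"offset": [0,0,0],"twist": 0,"jaw": 7}]}}

```text
time: 22.05
tcp_pos: [0.559, 0.2232, 0.251]
orientation: [[0.153, 0.988, 0.0], [0.988, -0.153, -0.001], [-0.001, 0.0, -1.0]]
wrist_force: [-0.7, -0.6, -0.6]
grip_width: 0.0698
finger_force: 0.0
```

```bash
python3 - <<'E'
from h import *
import pickle
s=arm.read_state();print(s["tcp_pos"],s["orientation"][:,1],s["qpos"].round(2))
p,im=snap("wrist","w5");pickle.dump(p,open("w5.pkl","wb"))
cv2.imwrite("pics/w5b.png",cv2.resize(im,(800,600),interpolation=2))
E
```

```text
[0.5589873  0.22315365 0.25102315] [ 9.88214670e-01 -1.53073782e-01  4.27408349e-04] [-1.27  0.43  1.05  1.76 -0.4   1.19 -0.25]
```

View pics/w5b.png

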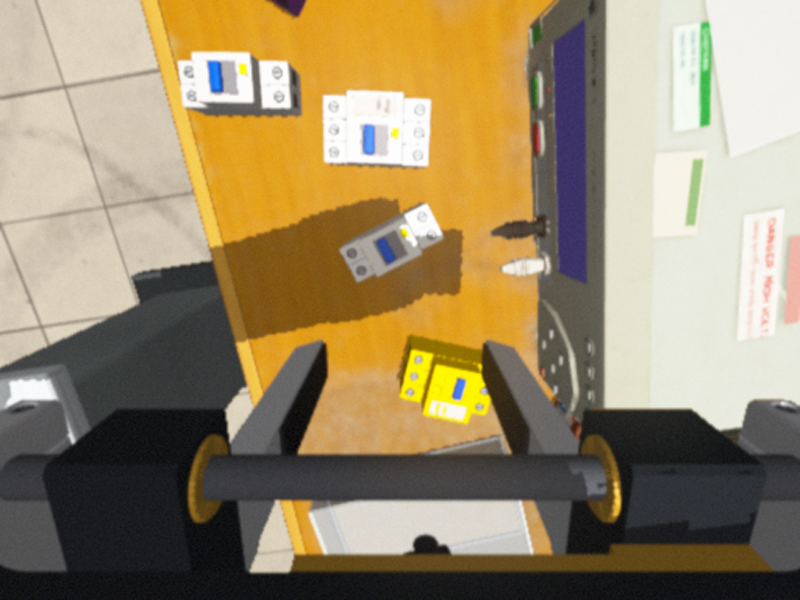

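B's body corners are at (323,96), (431,98), (429,167) and (323,164). C is at (391,243) and A at (238,83).

```bash
python3 - <<'E'
from h import *
import pickle
p=pickle.load(open("w5.pkl","rb"));k=.64
for n,q in dict(A=((180,61),(292,62),(293,106),(184,106)),B=((323,96),(431,98),(429,167),(323,164)),C=((340,247),(427,204),(443,237),(356,281))).items():
    c,a,s=rect(p,[(u*k,v*k) for u,v in q]);print(n,c,a,s)
    S=arm.read_state();R=S["orientation"];d=c-S["tcp_pos"][:2];print((100*d@R[:2,0]).round(2),(100*d@R[:2,1]).round(2))
E
```

```text
A [0.4473 0.3972] -9.0 [np.float64(0.091), np.float64(0.033), np.float64(0.091), np.float64(0.034)]
15.49 -13.71
B [0.5544 0.3433] -10.1 [np.float64(0.09), np.float64(0.055), np.float64(0.092), np.float64(0.054)]
11.81 -2.3
C [0.5514 0.2488] 17.7 [np.float64(0.087), np.float64(0.033), np.float64(0.089), np.float64(0.034)]
2.42 -1.15
```

Request:
{"method": "apply_moves", "body": {"series": [{"offset": [5.9,-1.15,0],"twist": 0,"jaw": 7},{"offset": [5.9,-1.15,0],"twist": 0,"jaw": 7},{"offset": [0,0,5],"twist": 0.7,"jaw": 7},{"offset": [0,0,5],"twist": 0,"jaw": 7},{"offset": [0,0,5],"twist": 0,"jaw": 7}]}}

```text
time: 22.72
tcp_pos: [0.5546, 0.3433, 0.0994]
orientation: [[0.166, 0.986, 0.0], [0.986, -0.166, -0.001], [-0.001, 0.0, -1.0]]
wrist_force: [0.3, 0.9, 1.2]
grip_width: 0.0701
finger_force: 0.0
```

Request:
{"method": "apply_moves", "body": {"series": [{"offset": [0,0,0],"twist": 0,"jaw": 7},{"offset": [0,0,3],"twist": 0,"jaw": 7},{"offset": [0,0,2],"twist": 0,"jaw": 7},{"offset": [0,0,0],"twist": 0,"jaw": 7}]}}

```text
time: 23.22
tcp_pos: [0.5545, 0.343, 0.051]
orientation: [[0.168, 0.986, -0.001], [0.986, -0.168, -0.002], [-0.002, -0.0, -1.0]]
wrist_force: [0.3, -0.4, 0.8]
grip_width: 0.0698
finger_force: 0.0
```

```bash
python3 - <<'E'
from h import *
to(.052,.025)
E
```

```text
t 23.23 tcp [0.5545 0.343  0.051 ] case xy 0.0857 0.6113 move cm -57.27 12.98 twist -16.05 F [ 0.3 -0.4  0.8] grip 0.0698
```

Request:
{"method": "apply_moves", "body": {"series": [{"offset": [0,0,0.3],"twist": 0,"jaw": 7},{"offset": [0,0,0],"twist": 0,"jaw": 4},{"offset": [0,0,0],"twist": 0,"jaw": 4},{"offset": [0,0,0],"twist": 0,"jaw": 4},{"offset": [0,0,0],"twist": 0,"jaw": 4}]}}

```text
time: 23.85
tcp_pos: [0.5546, 0.3432, 0.0481]
orientation: [[0.168, 0.986, 0.0], [0.986, -0.168, -0.001], [-0.001, 0.0, -1.0]]
wrist_force: [-2.1, 0.1, 5.7]
grip_width: 0.0447
finger_force: 29.9
```

Request:
{"method": "apply_moves", "body": {"series": [{"offset": [0,0,0],"twist": 0,"jaw": 4},{"offset": [0,0,-2],"twist": 0,"jaw": 4},{"offset": [0,0,-4],"twist": 0,"jaw": 4},{"offset": [0,0,-4],"twist": 0,"jaw": 4},{"offset": [0,0,-4],"twist": 0,"jaw": 4}]}}

```text
time: 24.48
tcp_pos: [0.5546, 0.3429, 0.1902]
orientation: [[0.169, 0.986, 0.0], [0.986, -0.169, -0.001], [-0.001, 0.001, -1.0]]
wrist_force: [-0.6, 0.3, -3.1]
grip_width: 0.0448
finger_force: 29.9
```

Request:
{"method": "apply_moves", "body": {"series": [{"offset": [-4.77,1.08,0],"twist": 0,"jaw": 4},{"offset": [-4.77,1.08,0],"twist": 0,"jaw": 4},{"offset": [-4.77,1.08,0],"twist": 0,"jaw": 4},{"offset": [-4.77,1.08,0],"twist": 0,"jaw": 4},{"offset": [-4.77,1.08,0],"twist": 0,"jaw": 4}]}}

```text
time: 25.1
tcp_pos: [0.5676, 0.0973, 0.1892]
orientation: [[0.168, 0.986, 0.001], [0.986, -0.168, -0.001], [-0.001, 0.001, -1.0]]
wrist_force: [0.6, -0.6, -2.6]
grip_width: 0.0445
finger_force: 30.0
```

Request:
{"method": "apply_moves", "body": {"series": [{"offset": [-4.77,1.08,0],"twist": 0,"jaw": 4},{"offset": [-4.77,1.08,0],"twist": 0,"jaw": 4},{"offset": [-4.77,1.08,0],"twist": 0,"jaw": 4},{"offset": [-4.77,1.08,0],"twist": 0,"jaw": 4},{"offset": [-4.77,1.08,0],"twist": 0,"jaw": 4}]}}

```text
time: 25.72
tcp_pos: [0.5807, -0.1469, 0.1895]
orientation: [[0.168, 0.986, 0.001], [0.986, -0.168, -0.001], [-0.001, 0.001, -1.0]]
wrist_force: [0.2, 0.9, -2.5]
grip_width: 0.0449
finger_force: 30.0
```

Request:
{"method": "apply_moves", "body": {"series": [{"offset": [-4.77,1.08,0],"twist": 0,"jaw": 4},{"offset": [-4.77,1.08,0],"twist": 0,"jaw": 4},{"offset": [0,0,0],"twist": -8,"jaw": 4},{"offset": [0,0,0],"twist": -8,"jaw": 4},{"offset": [0,0,0],"twist": 0,"jaw": 4}]}}

```text
time: 26.35
tcp_pos: [0.586, -0.2433, 0.1896]
orientation: [[-0.109, 0.994, 0.001], [0.994, 0.109, -0.001], [-0.001, 0.001, -1.0]]
wrist_force: [0.0, 0.3, -2.9]
grip_width: 0.0451
finger_force: 30.0
```

```bash
python3 - <<'E'
from h import *
to(.052,.025)
E
```

```text
t 26.35 tcp [ 0.586  -0.2433  0.1896] case xy 0.0516 0.0251 move cm -0.01 0.04 twist -0.16 F [ 0.   0.3 -2.9] grip 0.0451
```

Request:
{"method": "apply_moves", "body": {"series": [{"offset": [0,0,4],"twist": 0,"jaw": 4},{"offset": [0,0,3],"twist": 0,"jaw": 4},{"offset": [0,0,1],"twist": 0,"jaw": 4},{"offset": [0,0,1],"twist": 0,"jaw": 4},{"offset": [0,0,0.5],"twist": 0,"jaw": 4}]}}

```text
time: 26.98
tcp_pos: [0.5865, -0.243, 0.0939]
orientation: [[-0.11, 0.994, 0.001], [0.994, 0.11, -0.002], [-0.002, 0.001, -1.0]]
wrist_force: [0.8, 0.7, -3.4]
grip_width: 0.0451
finger_force: 30.0
```

Request:
{"method": "apply_moves", "body": {"series": [{"offset": [0,0,1],"twist": 0,"jaw": 4},{"offset": [0,0,1],"twist": 0,"jaw": 4},{"offset": [0,0,1],"twist": 0,"jaw": 4},{"offset": [0,0,0.5],"twist": 0,"jaw": 4},{"offset": [0,0,0.3],"twist": 0,"jaw": 4}]}}

```text
time: 27.6
tcp_pos: [0.5861, -0.2431, 0.0553]
orientation: [[-0.11, 0.994, -0.0], [0.994, 0.11, -0.001], [-0.001, -0.0, -1.0]]
wrist_force: [-0.2, -0.3, -2.1]
grip_width: 0.0448
finger_force: 30.0
```

Push to the far wall, then toward the green end.

Request:
{"method": "apply_moves", "body": {"series": [{"offset": [0,0.2,0.1],"twist": 0,"jaw": 4},{"offset": [0,0.25,0],"twist": 0,"jaw": 4},{"offset": [0,0,0],"twist": 0,"jaw": 4}]}}

```text
time: 27.98
tcp_pos: [0.5887, -0.2429, 0.0544]
orientation: [[-0.11, 0.994, -0.003], [0.994, 0.11, -0.001], [-0.001, -0.003, -1.0]]
wrist_force: [-9.8, -0.4, 1.0]
grip_width: 0.0449
finger_force: 30.0
```

Request:
{"method": "apply_moves", "body": {"series": [{"offset": [-0.2,0,0],"twist": 0,"jaw": 4},{"offset": [-0.2,0,0],"twist": 0,"jaw": 4},{"offset": [-0.15,0,0],"twist": 0,"jaw": 4},{"offset": [0,0,0],"twist": 0,"jaw": 4}]}}

```text
time: 28.48
tcp_pos: [0.5893, -0.2474, 0.054]
orientation: [[-0.11, 0.994, -0.004], [0.994, 0.11, 0.0], [0.001, -0.004, -1.0]]
wrist_force: [-8.8, 2.3, -3.6]
grip_width: 0.0449
finger_force: 30.0
```

```bash
python3 - <<'E'
from h import *
to(.055,.020)
E
```

```text
t 28.48 tcp [ 0.5893 -0.2474  0.054 ] case xy 0.0544 0.0206 move cm -0.06 0.06 twist -0.07 F [-8.8  2.3 -3.6] grip 0.0449
```

Request:
{"method": "apply_moves", "body": {"series": [{"offset": [-0.15,0,0],"twist": 0,"jaw": 4},{"offset": [0,0,0],"twist": 0,"jaw": 4}]}}

```text
time: 28.72
tcp_pos: [0.5894, -0.2485, 0.054]
orientation: [[-0.111, 0.994, -0.004], [0.994, 0.111, 0.001], [0.001, -0.004, -1.0]]
wrist_force: [-9.8, 3.4, -2.6]
grip_width: 0.0444
finger_force: 30.0
```

Request:
{"method": "apply_moves", "body": {"series": [{"offset": [-0.15,0,0],"twist": 0,"jaw": 4},{"offset": [0,0,0],"twist": 0,"jaw": 4}]}}

```text
time: 28.98
tcp_pos: [0.5894, -0.2488, 0.0539]
orientation: [[-0.111, 0.994, -0.005], [0.994, 0.111, 0.003], [0.003, -0.004, -1.0]]
wrist_force: [-11.5, 9.8, 3.1]
grip_width: 0.0449
finger_force: 30.0
```

Request:
{"method": "apply_moves", "body": {"series": [{"offset": [0,0,0.2],"twist": 0,"jaw": 4},{"offset": [0,0,0.05],"twist": 0,"jaw": 4},{"offset": [0,0,0],"twist": 0,"jaw": 4}]}}

```text
time: 29.35
tcp_pos: [0.5896, -0.2495, 0.0529]
orientation: [[-0.11, 0.994, -0.003], [0.994, 0.11, 0.003], [0.003, -0.003, -1.0]]
wrist_force: [-19.5, 12.7, 26.6]
grip_width: 0.0449
finger_force: 30.0
```

Request:
{"method": "apply_moves", "body": {"series": [{"offset": [0,0,-0.1],"twist": 0,"jaw": 6},{"offset": [0,0,0],"twist": 0,"jaw": 6},{"offset": [0,0,-3],"twist": 0,"jaw": 6},{"offset": [0,0,-5],"twist": 0,"jaw": 7},{"offset": [0,0,-6],"twist": 0,"jaw": 7}]}}

```text
time: 29.98
tcp_pos: [0.5914, -0.2507, 0.1942]
orientation: [[-0.11, 0.994, -0.001], [0.994, 0.11, -0.002], [-0.001, -0.001, -1.0]]
wrist_force: [-0.0, 0.2, 1.0]
grip_width: 0.0699
finger_force: 0.0
```

Request:
{"method": "apply_moves", "body": {"series": [{"offset": [4.99,0.17,0],"twist": 0,"jaw": 7},{"offset": [4.99,0.17,0],"twist": 0,"jaw": 7},{"offset": [4.99,0.17,0],"twist": 0,"jaw": 7},{"offset": [4.99,0.17,0],"twist": 0,"jaw": 7},{"offset": [4.99,0.17,0],"twist": 0,"jaw": 7}]}}

```text
time: 30.6
tcp_pos: [0.5726, -0.0002, 0.1931]
orientation: [[-0.11, 0.994, 0.001], [0.994, 0.11, -0.001], [-0.001, 0.001, -1.0]]
wrist_force: [0.6, -0.4, 0.0]
grip_width: 0.07
finger_force: 0.0
```

Request:
{"method": "apply_moves", "body": {"series": [{"offset": [4.99,0.17,0],"twist": 0,"jaw": 7},{"offset": [4.99,0.17,0],"twist": 0,"jaw": 7},{"offset": [4.99,0.17,0],"twist": 0,"jaw": 7},{"offset": [4.99,0.17,0],"twist": 0,"jaw": 7},{"offset": [4.99,0.17,0],"twist": 0,"jaw": 7}]}}

```text
time: 31.22
tcp_pos: [0.5535, 0.249, 0.1928]
orientation: [[-0.11, 0.994, 0.001], [0.994, 0.11, -0.001], [-0.001, 0.001, -1.0]]
wrist_force: [-0.3, -0.3, 0.2]
grip_width: 0.0698
finger_force: 0.0
```

Request:
{"method": "apply_moves", "body": {"series": [{"offset": [0,0,0],"twist": -5.8,"jaw": 7},{"offset": [0,0,0],"twist": -5.8,"jaw": 7},{"offset": [0,0,0],"twist": 0,"jaw": 7}]}}

```text
time: 31.6
tcp_pos: [0.5538, 0.2472, 0.1927]
orientation: [[-0.307, 0.952, 0.001], [0.952, 0.307, -0.001], [-0.001, 0.0, -1.0]]
wrist_force: [0.2, -0.4, 0.6]
grip_width: 0.0698
finger_force: 0.0
```

```bash
python3 - <<'E'
from h import *
import pickle
s=arm.read_state();print(s["tcp_pos"],s["orientation"][:,1])
p,im=snap("wrist","w6");pickle.dump(p,open("w6.pkl","wb"))
cv2.imwrite("pics/w6b.png",cv2.resize(im,(800,600),interpolation=2))
E
```

```text
[0.55375895 0.24718046 0.1926812 ] [9.51639299e-01 3.07217477e-01 2.56292420e-04]
```

View pics/w6b.png

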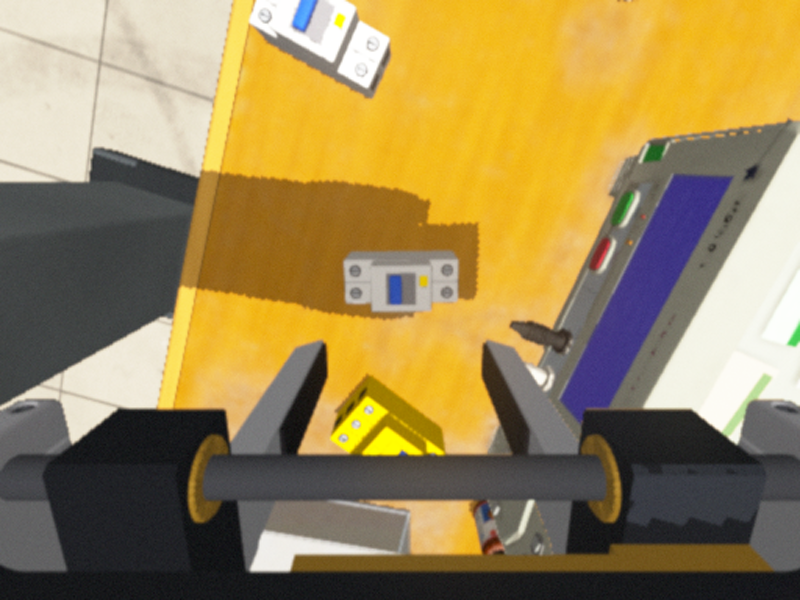

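C lies square to the tool, with body corners at (345,262), (458,259), (458,301) and (346,305). The yellow one is clear at (390,430).

```bash
python3 - <<'E'
from h import *
import pickle
p=pickle.load(open("w6.pkl","rb"));k=.64
c,a,s=rect(p,[(u*k,v*k) for u,v in ((345,262),(458,259),(458,301),(346,305))]);print(c,a,s)
S=arm.read_state();R=S["orientation"];d=c-S["tcp_pos"][:2];print((100*d@R[:2,0]).round(2),(100*d@R[:2,1]).round(2))
E
```

```text
[0.5519 0.2479] 19.7 [np.float64(0.088), np.float64(0.034), np.float64(0.089), np.float64(0.035)]
0.14 -0.15
```

Request:
{"method": "apply_moves", "body": {"series": [{"offset": [0.1,-0.15,5],"twist": -1,"jaw": 7},{"offset": [0,0,5],"twist": 0,"jaw": 7},{"offset": [0,0,3],"twist": 0,"jaw": 7},{"offset": [0,0,1.3],"twist": 0,"jaw": 7},{"offset": [0,0,0],"twist": 0,"jaw": 7}]}}

```text
time: 32.28
tcp_pos: [0.5519, 0.2472, 0.0494]
orientation: [[-0.323, 0.946, -0.0], [0.946, 0.323, -0.002], [-0.002, -0.001, -1.0]]
wrist_force: [0.1, 0.3, 0.5]
grip_width: 0.0702
finger_force: 0.0
```

Request:
{"method": "apply_moves", "body": {"series": [{"offset": [0,0,0.1],"twist": 0,"jaw": 4},{"offset": [0,0,0],"twist": 0,"jaw": 4},{"offset": [0,0,0],"twist": 0,"jaw": 4},{"offset": [0,0,0],"twist": 0,"jaw": 4},{"offset": [0,0,0],"twist": 0,"jaw": 4}]}}

```text
time: 32.9
tcp_pos: [0.552, 0.2477, 0.0491]
orientation: [[-0.324, 0.946, 0.001], [0.946, 0.324, -0.0], [-0.001, 0.0, -1.0]]
wrist_force: [-2.0, -0.6, 7.9]
grip_width: 0.0446
finger_force: 30.0
```

Request:
{"method": "apply_moves", "body": {"series": [{"offset": [0,0,0],"twist": 0,"jaw": 4},{"offset": [0,0,-2],"twist": 0,"jaw": 4},{"offset": [0,0,-4],"twist": 0,"jaw": 4},{"offset": [0,0,-4],"twist": 0,"jaw": 4},{"offset": [0,0,-4],"twist": 0,"jaw": 4}]}}

```text
time: 33.52
tcp_pos: [0.5517, 0.2472, 0.191]
orientation: [[-0.324, 0.946, 0.001], [0.946, 0.324, -0.001], [-0.001, 0.0, -1.0]]
wrist_force: [0.3, 0.9, -1.7]
grip_width: 0.0449
finger_force: 30.0
```

```bash
python3 - <<'E'
from h import *
to(-.050,-.039)
E
```

```text
t 33.52 tcp [0.5517 0.2472 0.191 ] case xy 0.0722 0.5164 move cm -51.58 -23.95 twist 12.49 F [ 0.3  0.9 -1.7] grip 0.0449
```

Request:
{"method": "apply_moves", "body": {"series": [{"offset": [-4.69,-2.18,0],"twist": 0,"jaw": 4},{"offset": [-4.69,-2.18,0],"twist": 0,"jaw": 4},{"offset": [-4.69,-2.18,0],"twist": 0,"jaw": 4},{"offset": [-4.69,-2.18,0],"twist": 0,"jaw": 4},{"offset": [-4.69,-2.18,0],"twist": 0,"jaw": 4}]}}

```text
time: 34.15
tcp_pos: [0.5243, -0.0114, 0.1899]
orientation: [[-0.324, 0.946, 0.001], [0.946, 0.324, -0.0], [-0.001, 0.001, -1.0]]
wrist_force: [0.9, -0.4, -1.8]
grip_width: 0.0447
finger_force: 30.0
```

Request:
{"method": "apply_moves", "body": {"series": [{"offset": [-4.69,-2.18,0],"twist": 0,"jaw": 4},{"offset": [-4.69,-2.18,0],"twist": 0,"jaw": 4},{"offset": [-4.69,-2.18,0],"twist": 0,"jaw": 4},{"offset": [-4.69,-2.18,0],"twist": 0,"jaw": 4},{"offset": [-4.69,-2.18,0],"twist": 0,"jaw": 4}]}}

```text
time: 34.78
tcp_pos: [0.4973, -0.2685, 0.1903]
orientation: [[-0.324, 0.946, 0.001], [0.946, 0.324, -0.001], [-0.001, 0.001, -1.0]]
wrist_force: [0.8, 0.4, -1.7]
grip_width: 0.045
finger_force: 30.0
```

Request:
{"method": "apply_moves", "body": {"series": [{"offset": [-4.69,-2.18,0],"twist": 0,"jaw": 4},{"offset": [0,0,0],"twist": 6.25,"jaw": 4},{"offset": [0,0,0],"twist": 6.25,"jaw": 4},{"offset": [0,0,0],"twist": 0,"jaw": 4},{"offset": [0,0,0],"twist": 0,"jaw": 4}]}}

```text
time: 35.4
tcp_pos: [0.4923, -0.318, 0.1897]
orientation: [[-0.115, 0.993, 0.001], [0.993, 0.115, -0.001], [-0.001, 0.0, -1.0]]
wrist_force: [-0.2, -0.3, -1.5]
grip_width: 0.0451
finger_force: 30.0
```

```bash
python3 - <<'E'
from h import *
to(-.050,-.039)
E
```

```text
t 35.4 tcp [ 0.4923 -0.318   0.1897] case xy -0.0498 -0.0387 move cm -0.03 -0.02 twist 0.19 F [-0.2 -0.3 -1.5] grip 0.0451
```

Request:
{"method": "apply_moves", "body": {"series": [{"offset": [0,0,4],"twist": 0,"jaw": 4},{"offset": [0,0,3],"twist": 0,"jaw": 4},{"offset": [0,0,1],"twist": 0,"jaw": 4},{"offset": [0,0,1],"twist": 0,"jaw": 4},{"offset": [0,0,0.5],"twist": 0,"jaw": 4}]}}

```text
time: 36.02
tcp_pos: [0.4925, -0.3185, 0.0945]
orientation: [[-0.112, 0.994, 0.001], [0.994, 0.112, -0.002], [-0.002, 0.001, -1.0]]
wrist_force: [-0.1, 0.2, -2.0]
grip_width: 0.0444
finger_force: 30.0
```

Request:
{"method": "apply_moves", "body": {"series": [{"offset": [0,0,1],"twist": 0,"jaw": 4},{"offset": [0,0,1],"twist": 0,"jaw": 4},{"offset": [0,0,1],"twist": 0,"jaw": 4},{"offset": [0,0,0.5],"twist": 0,"jaw": 4},{"offset": [0,0,0.2],"twist": 0,"jaw": 4}]}}

```text
time: 36.65
tcp_pos: [0.4921, -0.3184, 0.0569]
orientation: [[-0.112, 0.994, -0.0], [0.994, 0.112, -0.001], [-0.001, -0.0, -1.0]]
wrist_force: [0.4, -0.1, -1.7]
grip_width: 0.0448
finger_force: 30.0
```

Request:
{"method": "apply_moves", "body": {"series": [{"offset": [0,0.2,0.1],"twist": 0,"jaw": 4},{"offset": [0,0.2,0],"twist": 0,"jaw": 4},{"offset": [0,0,0],"twist": 0,"jaw": 4}]}}

```text
time: 37.02
tcp_pos: [0.4951, -0.3182, 0.0562]
orientation: [[-0.112, 0.994, -0.002], [0.994, 0.111, -0.001], [-0.001, -0.002, -1.0]]
wrist_force: [-7.1, -0.1, 0.4]
grip_width: 0.0449
finger_force: 30.0
```

Far-wall contact; now push toward the green end.

Request:
{"method": "apply_moves", "body": {"series": [{"offset": [-0.2,0,0],"twist": 0,"jaw": 4},{"offset": [-0.2,0,0],"twist": 0,"jaw": 4},{"offset": [0,0,0],"twist": 0,"jaw": 4}]}}

```text
time: 37.4
tcp_pos: [0.4955, -0.3216, 0.0559]
orientation: [[-0.112, 0.994, -0.002], [0.994, 0.112, -0.0], [-0.0, -0.002, -1.0]]
wrist_force: [-5.8, 0.2, -1.4]
grip_width: 0.0449
finger_force: 30.0
```

Request:
{"method": "apply_moves", "body": {"series": [{"offset": [-0.15,0,0],"twist": 0,"jaw": 4},{"offset": [0,0,0],"twist": 0,"jaw": 4}]}}

```text
time: 37.65
tcp_pos: [0.4956, -0.3225, 0.0558]
orientation: [[-0.112, 0.994, -0.002], [0.994, 0.112, 0.001], [0.001, -0.002, -1.0]]
wrist_force: [-5.9, 4.7, -0.6]
grip_width: 0.0448
finger_force: 30.0
```

```bash
python3 - <<'E'
from h import *
to(-.047,-.0427)
E
```

```text
t 37.65 tcp [ 0.4956 -0.3225  0.0558] case xy -0.047 -0.0435 move cm 0.08 0.0 twist 0.04 F [-5.9  4.7 -0.6] grip 0.0448
```

Request:
{"method": "apply_moves", "body": {"series": [{"offset": [-0.1,0,0],"twist": 0,"jaw": 4},{"offset": [0,0,0.2],"twist": 0,"jaw": 4},{"offset": [0,0,0.1],"twist": 0,"jaw": 4},{"offset": [0,0,0],"twist": 0,"jaw": 4}]}}

```text
time: 38.15
tcp_pos: [0.4956, -0.3232, 0.054]
orientation: [[-0.112, 0.994, -0.002], [0.994, 0.112, 0.002], [0.002, -0.001, -1.0]]
wrist_force: [-14.4, 12.1, 27.7]
grip_width: 0.0447
finger_force: 30.0
```

Request:
{"method": "apply_moves", "body": {"series": [{"offset": [0,0,-0.1],"twist": 0,"jaw": 6},{"offset": [0,0,0],"twist": 0,"jaw": 6},{"offset": [0,0,-3],"twist": 0,"jaw": 6},{"offset": [0,0,-5],"twist": 0,"jaw": 7},{"offset": [0,0,-6],"twist": 0,"jaw": 7}]}}

```text
time: 38.78
tcp_pos: [0.4966, -0.3241, 0.1953]
orientation: [[-0.112, 0.994, -0.001], [0.994, 0.112, -0.001], [-0.001, -0.001, -1.0]]
wrist_force: [0.6, 0.8, 0.0]
grip_width: 0.0697
finger_force: 0.0
```

Request:
{"method": "apply_moves", "body": {"series": [{"offset": [5.15,0.23,0],"twist": 0,"jaw": 7},{"offset": [5.15,0.23,0],"twist": 0,"jaw": 7},{"offset": [5.15,0.23,0],"twist": 0,"jaw": 7},{"offset": [5.15,0.23,0],"twist": 0,"jaw": 7},{"offset": [5.15,0.23,0],"twist": 0,"jaw": 7}]}}

```text
time: 39.4
tcp_pos: [0.4795, -0.0654, 0.194]
orientation: [[-0.112, 0.994, 0.001], [0.994, 0.112, -0.001], [-0.001, 0.001, -1.0]]
wrist_force: [1.5, -0.1, -0.2]
grip_width: 0.0698
finger_force: 0.0
```

Request:
{"method": "apply_moves", "body": {"series": [{"offset": [5.15,0.23,0],"twist": 0,"jaw": 7},{"offset": [5.15,0.23,0],"twist": 0,"jaw": 7},{"offset": [5.15,0.23,0],"twist": 0,"jaw": 7},{"offset": [5.15,0.23,0],"twist": 0,"jaw": 7},{"offset": [5.15,0.23,0],"twist": 0,"jaw": 7}]}}

```text
time: 40.02
tcp_pos: [0.462, 0.1922, 0.1939]
orientation: [[-0.112, 0.994, 0.001], [0.994, 0.112, -0.0], [-0.0, 0.001, -1.0]]
wrist_force: [0.8, 0.1, 0.1]
grip_width: 0.0703
finger_force: 0.0
```

Request:
{"method": "apply_moves", "body": {"series": [{"offset": [5.15,0.23,0],"twist": 0,"jaw": 7},{"offset": [5.15,0.23,0],"twist": 0,"jaw": 7},{"offset": [5.15,0.23,0],"twist": 0,"jaw": 7},{"offset": [5.15,0.23,0],"twist": 0,"jaw": 7},{"offset": [0,0,0],"twist": 7.7,"jaw": 7}]}}

```text
time: 40.65
tcp_pos: [0.4472, 0.4001, 0.1927]
orientation: [[0.019, 1.0, 0.001], [1.0, -0.019, -0.001], [-0.001, 0.001, -1.0]]
wrist_force: [-0.3, -1.6, -0.1]
grip_width: 0.0704
finger_force: 0.0
```

Request:
{"method": "apply_moves", "body": {"series": [{"offset": [0,0,0],"twist": 7.7,"jaw": 7},{"offset": [0,0,0],"twist": 0,"jaw": 7},{"offset": [0,0,0],"twist": 0,"jaw": 7}]}}

```text
time: 41.02
tcp_pos: [0.4483, 0.3959, 0.1933]
orientation: [[0.153, 0.988, 0.0], [0.988, -0.153, -0.001], [-0.001, 0.0, -1.0]]
wrist_force: [-0.2, -0.6, 0.1]
grip_width: 0.0699
finger_force: 0.0
```

```bash
python3 - <<'E'
from h import *
import pickle
s=arm.read_state();print(s["tcp_pos"],s["orientation"][:,1])
p,im=snap("wrist","w7");pickle.dump(p,open("w7.pkl","wb"))
cv2.imwrite("pics/w7b.png",cv2.resize(im,(800,600),interpolation=2))
E
```

```text
[0.44829148 0.39592168 0.19330456] [ 9.88234914e-01 -1.52943135e-01  3.89196848e-04]
```

View pics/w7b.png

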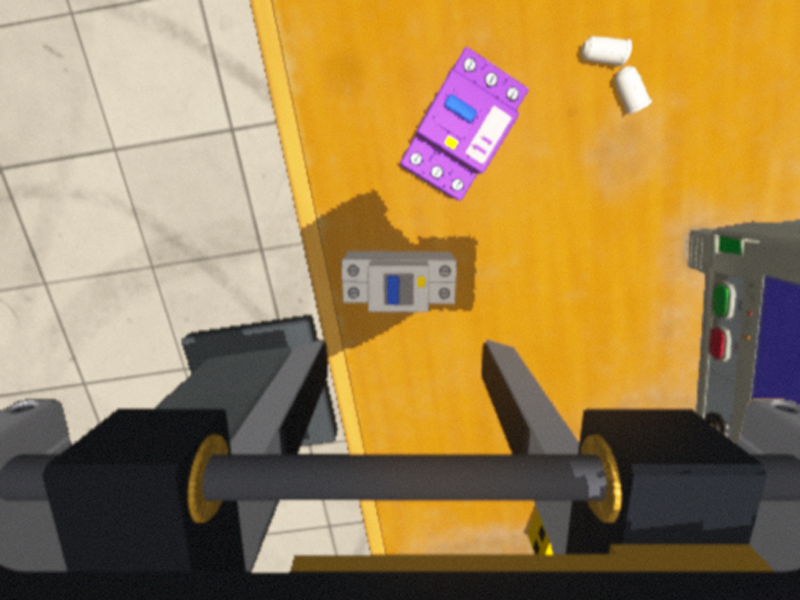

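A lies square to the tool, with body corners at about (342,261) and (456,304). No fifth device is visible, and purple stands clear at (465,125).

Request:
{"method": "apply_moves", "body": {"series": [{"offset": [0.1,-0.35,5],"twist": 0.3,"jaw": 7},{"offset": [0,0,5],"twist": 0,"jaw": 7},{"offset": [0,0,3],"twist": 0,"jaw": 7},{"offset": [0,0,1.4],"twist": 0,"jaw": 7},{"offset": [0,0,0],"twist": 0,"jaw": 7}]}}

```text
time: 41.7
tcp_pos: [0.4451, 0.3971, 0.0493]
orientation: [[0.161, 0.987, -0.0], [0.987, -0.161, -0.002], [-0.002, 0.0, -1.0]]
wrist_force: [0.2, 0.4, 1.0]
grip_width: 0.0701
finger_force: 0.0
```

Request:
{"method": "apply_moves", "body": {"series": [{"offset": [0,0,0],"twist": 0,"jaw": 4},{"offset": [0,0,0],"twist": 0,"jaw": 4},{"offset": [0,0,0],"twist": 0,"jaw": 4},{"offset": [0,0,0],"twist": 0,"jaw": 4},{"offset": [0,0,0],"twist": 0,"jaw": 4}]}}

```text
time: 42.32
tcp_pos: [0.4451, 0.3976, 0.0499]
orientation: [[0.161, 0.987, 0.0], [0.987, -0.161, -0.0], [-0.0, 0.0, -1.0]]
wrist_force: [-2.0, -0.6, 7.7]
grip_width: 0.0445
finger_force: 30.0
```

Request:
{"method": "apply_moves", "body": {"series": [{"offset": [0,0,0],"twist": 0,"jaw": 4},{"offset": [0,0,-2],"twist": 0,"jaw": 4},{"offset": [0,0,-4],"twist": 0,"jaw": 4},{"offset": [0,0,-4],"twist": 0,"jaw": 4},{"offset": [0,0,-4],"twist": 0,"jaw": 4}]}}

```text
time: 42.95
tcp_pos: [0.445, 0.397, 0.1917]
orientation: [[0.162, 0.987, 0.0], [0.987, -0.162, -0.001], [-0.001, 0.001, -1.0]]
wrist_force: [-1.0, 0.7, -1.1]
grip_width: 0.0447
finger_force: 30.0
```

```bash
python3 - <<'E'
from h import *
to(-.050,-.003)
E
```

```text
t 42.95 tcp [0.445  0.397  0.1917] case xy -0.0171 0.6772 move cm -66.37 15.24 twist -15.7 F [-1.   0.7 -1.1] grip 0.0447
```

Request:
{"method": "apply_moves", "body": {"series": [{"offset": [-5.1,1.17,0],"twist": 0,"jaw": 4},{"offset": [-5.1,1.17,0],"twist": 0,"jaw": 4},{"offset": [-5.1,1.17,0],"twist": 0,"jaw": 4},{"offset": [-5.1,1.17,0],"twist": 0,"jaw": 4},{"offset": [-5.1,1.17,0],"twist": 0,"jaw": 4}]}}

```text
time: 43.58
tcp_pos: [0.4615, 0.1344, 0.1904]
orientation: [[0.162, 0.987, 0.0], [0.987, -0.162, -0.0], [-0.0, 0.0, -1.0]]
wrist_force: [1.0, -0.4, -1.4]
grip_width: 0.0449
finger_force: 30.0
```

Request:
{"method": "apply_moves", "body": {"series": [{"offset": [-5.1,1.17,0],"twist": 0,"jaw": 4},{"offset": [-5.1,1.17,0],"twist": 0,"jaw": 4},{"offset": [-5.1,1.17,0],"twist": 0,"jaw": 4},{"offset": [-5.1,1.17,0],"twist": 0,"jaw": 4},{"offset": [-5.1,1.17,0],"twist": 0,"jaw": 4}]}}

```text
time: 44.2
tcp_pos: [0.4781, -0.1265, 0.1909]
orientation: [[0.161, 0.987, 0.001], [0.987, -0.161, -0.0], [-0.0, 0.001, -1.0]]
wrist_force: [0.9, 0.9, -1.5]
grip_width: 0.0447
finger_force: 30.0
```

Request:
{"method": "apply_moves", "body": {"series": [{"offset": [-5.1,1.17,0],"twist": 0,"jaw": 4},{"offset": [-5.1,1.17,0],"twist": 0,"jaw": 4},{"offset": [-5.1,1.17,0],"twist": 0,"jaw": 4},{"offset": [0,0,0],"twist": -7.8,"jaw": 4},{"offset": [0,0,0],"twist": -7.8,"jaw": 4}]}}

```text
time: 44.82
tcp_pos: [0.4875, -0.2828, 0.191]
orientation: [[-0.112, 0.994, -0.0], [0.994, 0.112, -0.002], [-0.002, -0.0, -1.0]]
wrist_force: [-0.2, 0.9, -1.2]
grip_width: 0.0445
finger_force: 30.0
```

Request:
{"method": "apply_moves", "body": {"series": [{"offset": [0,0,0],"twist": 0,"jaw": 4},{"offset": [0,0,0],"twist": 0,"jaw": 4}]}}

```text
time: 45.08
tcp_pos: [0.4882, -0.2814, 0.1907]
orientation: [[-0.107, 0.994, 0.001], [0.994, 0.107, -0.001], [-0.001, 0.001, -1.0]]
wrist_force: [-0.1, 0.2, -2.2]
grip_width: 0.0445
finger_force: 30.0
```

```bash
python3 - <<'E'
from h import *
to(-.050,-.003)
E
```

```text
t 45.08 tcp [ 0.4882 -0.2814  0.1907] case xy -0.0498 -0.0019 move cm -0.11 -0.02 twist -0.26 F [-0.1  0.2 -2.2] grip 0.0445
```

Request:
{"method": "apply_moves", "body": {"series": [{"offset": [-0.1,0,4],"twist": -0.2,"jaw": 4},{"offset": [0,0,3],"twist": 0,"jaw": 4},{"offset": [0,0,1],"twist": 0,"jaw": 4},{"offset": [0,0,1],"twist": 0,"jaw": 4},{"offset": [0,0,0.5],"twist": 0,"jaw": 4}]}}

```text
time: 45.7
tcp_pos: [0.4887, -0.2827, 0.0954]
orientation: [[-0.113, 0.994, 0.001], [0.994, 0.113, -0.002], [-0.002, 0.001, -1.0]]
wrist_force: [-0.7, -0.8, -1.8]
grip_width: 0.0449
finger_force: 30.0
```

Request:
{"method": "apply_moves", "body": {"series": [{"offset": [0,0,1],"twist": 0,"jaw": 4},{"offset": [0,0,1],"twist": 0,"jaw": 4},{"offset": [0,0,1],"twist": 0,"jaw": 4},{"offset": [0,0,0.5],"twist": 0,"jaw": 4},{"offset": [0,0,0.2],"twist": 0,"jaw": 4}]}}

```text
time: 46.32
tcp_pos: [0.4882, -0.2827, 0.0578]
orientation: [[-0.113, 0.994, -0.0], [0.994, 0.113, -0.001], [-0.001, -0.0, -1.0]]
wrist_force: [0.7, -0.1, -1.7]
grip_width: 0.0447
finger_force: 30.0
```

Request:
{"method": "apply_moves", "body": {"series": [{"offset": [0,0.2,0.1],"twist": 0,"jaw": 4},{"offset": [0,0.2,0],"twist": 0,"jaw": 4},{"offset": [0,0,0],"twist": 0,"jaw": 4}]}}

```text
time: 46.7
tcp_pos: [0.4909, -0.2825, 0.057]
orientation: [[-0.113, 0.994, -0.002], [0.994, 0.113, -0.001], [-0.001, -0.002, -1.0]]
wrist_force: [-7.6, -2.0, 1.1]
grip_width: 0.0448
finger_force: 30.0
```

Request:
{"method": "apply_moves", "body": {"series": [{"offset": [-0.2,0,0],"twist": 0,"jaw": 4},{"offset": [-0.2,0,0],"twist": 0,"jaw": 4},{"offset": [0,0,0],"twist": 0,"jaw": 4}]}}

```text
time: 47.08
tcp_pos: [0.4913, -0.2857, 0.0568]
orientation: [[-0.114, 0.994, -0.002], [0.994, 0.114, -0.0], [0.0, -0.002, -1.0]]
wrist_force: [-6.8, 1.5, -1.4]
grip_width: 0.0446
finger_force: 30.0
```

```bash
python3 - <<'E'
from h import *
to(-.047,-.0077)
E
```

```text
t 47.08 tcp [ 0.4913 -0.2857  0.0568] case xy -0.0472 -0.0065 move cm -0.12 0.02 twist 0.12 F [-6.8  1.5 -1.4] grip 0.0446
```

Request:
{"method": "apply_moves", "body": {"series": [{"offset": [-0.15,0,0],"twist": 0,"jaw": 4},{"offset": [0,0,0],"twist": 0,"jaw": 4}]}}

```text
time: 47.32
tcp_pos: [0.4914, -0.2868, 0.0567]
orientation: [[-0.114, 0.993, -0.003], [0.993, 0.114, 0.0], [0.001, -0.003, -1.0]]
wrist_force: [-7.0, 3.0, -1.5]
grip_width: 0.0446
finger_force: 30.0
```

Request:
{"method": "apply_moves", "body": {"series": [{"offset": [-0.1,0,0],"twist": 0,"jaw": 4},{"offset": [0,0,0],"twist": 0,"jaw": 4}]}}

```text
time: 47.58
tcp_pos: [0.4915, -0.2869, 0.0567]
orientation: [[-0.114, 0.993, -0.003], [0.993, 0.114, 0.002], [0.002, -0.003, -1.0]]
wrist_force: [-10.5, 9.4, 3.6]
grip_width: 0.0446
finger_force: 30.0
```

Contact. I'll seat it, release, rise and look.

Request:
{"method": "apply_moves", "body": {"series": [{"offset": [0,0,0.2],"twist": 0,"jaw": 4},{"offset": [0,0,0.1],"twist": 0,"jaw": 4},{"offset": [0,0,0],"twist": 0,"jaw": 4}]}}

```text
time: 47.95
tcp_pos: [0.4914, -0.2873, 0.0547]
orientation: [[-0.114, 0.994, -0.002], [0.994, 0.114, 0.002], [0.003, -0.002, -1.0]]
wrist_force: [-15.5, 11.7, 27.9]
grip_width: 0.0449
finger_force: 30.0
```

Request:
{"method": "apply_moves", "body": {"series": [{"offset": [0,0,-0.1],"twist": 0,"jaw": 6},{"offset": [0,0,0],"twist": 0,"jaw": 6},{"offset": [0,0,-3],"twist": 0,"jaw": 6},{"offset": [0,0,-5],"twist": 0,"jaw": 6},{"offset": [0,0,-6],"twist": 0,"jaw": 6}]}}

```text
time: 48.58
tcp_pos: [0.4927, -0.2884, 0.1963]
orientation: [[-0.113, 0.994, -0.001], [0.994, 0.113, -0.001], [-0.001, -0.001, -1.0]]
wrist_force: [1.3, 0.6, 0.5]
grip_width: 0.0598
finger_force: 0.0
```

Request:
{"method": "apply_moves", "body": {"series": [{"offset": [0,4,-4],"twist": 0,"jaw": 6},{"offset": [0,1,-3],"twist": 0,"jaw": 6},{"offset": [0,0,0],"twist": 0,"jaw": 6},{"offset": [0,0,0],"twist": 0,"jaw": 6}]}}

```text
time: 49.08
tcp_pos: [0.5423, -0.2826, 0.2645]
orientation: [[-0.113, 0.994, -0.0], [0.994, 0.113, -0.001], [-0.001, -0.001, -1.0]]
wrist_force: [0.5, 1.0, -0.5]
grip_width: 0.0599
finger_force: 0.0
```

```bash
python3 - <<'E'
from h import *
import pickle
s=arm.read_state();print(s["tcp_pos"],s["orientation"][:,1])
p,im=snap("wrist","w8");pickle.dump(p,open("w8.pkl","wb"))
cv2.imwrite("pics/w8b.png",cv2.resize(im[100:340,60:380],(800,600),interpolation=2))
E
```

```text
[ 0.54227159 -0.28260218  0.26452674] [ 9.93545523e-01  1.13432787e-01 -5.44268667e-04]
```

View pics/w8b.png

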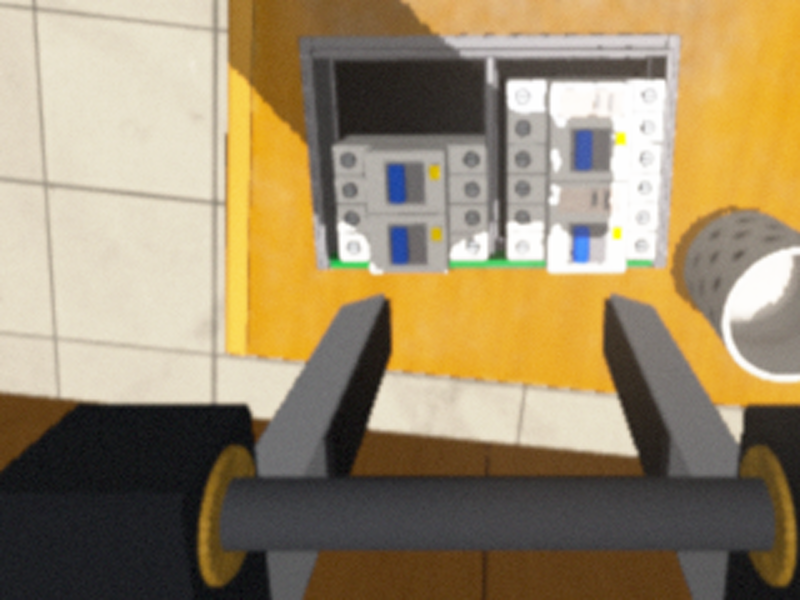

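The picture shows two slim devices at (410,205) packed against the divider and the green end, and two wide ones at (590,180) packed home, with no gaps. Next is the cover.

Request:
{"method": "apply_moves", "body": {"series": [{"offset": [5.2,0.45,0],"twist": 0,"jaw": 5},{"offset": [5.2,0.45,0],"twist": 0,"jaw": 5},{"offset": [5.2,0.45,0],"twist": 0,"jaw": 5},{"offset": [5.2,0.45,0],"twist": 0,"jaw": 5},{"offset": [0,0,0],"twist": 10.05,"jaw": 5}]}}

```text
time: 49.75
tcp_pos: [0.5364, -0.0697, 0.2639]
orientation: [[0.059, 0.998, -0.001], [0.998, -0.059, 0.0], [0.0, -0.001, -1.0]]
wrist_force: [-0.5, -1.4, 1.2]
grip_width: 0.0501
finger_force: 0.0
```

Request:
{"method": "apply_moves", "body": {"series": [{"offset": [0,0,0],"twist": 10.05,"jaw": 5},{"offset": [0,0,0],"twist": 10.05,"jaw": 5},{"offset": [0,0,0],"twist": 10.05,"jaw": 5},{"offset": [0,0,0],"twist": 10.05,"jaw": 5},{"offset": [0,0,0],"twist": 10.05,"jaw": 5}]}}

```text
time: 50.38
tcp_pos: [0.5362, -0.0741, 0.2641]
orientation: [[0.81, 0.586, -0.001], [0.586, -0.81, -0.001], [-0.001, 0.0, -1.0]]
wrist_force: [0.6, 0.1, 0.3]
grip_width: 0.0499
finger_force: 0.0
```

Request:
{"method": "apply_moves", "body": {"series": [{"offset": [0,0,0],"twist": 10.05,"jaw": 5},{"offset": [0,0,0],"twist": 10.05,"jaw": 5},{"offset": [0,0,0],"twist": 10.05,"jaw": 5},{"offset": [0,0,0],"twist": 0,"jaw": 5},{"offset": [0,0,0],"twist": 0,"jaw": 5}]}}

```text
time: 51.0
tcp_pos: [0.5366, -0.0741, 0.2646]
orientation: [[0.994, 0.11, -0.0], [0.11, -0.994, -0.001], [-0.001, 0.001, -1.0]]
wrist_force: [-0.0, 0.1, -0.8]
grip_width: 0.0498
finger_force: 0.0
```

```bash
cat >> h.py <<'E'
def goto(x,y,yx):
    """cm along tool x,y to world x,y; twist so tool x points at angle yx deg"""
    s=arm.read_state();R=s["orientation"];d=np.array([x,y])-s["tcp_pos"][:2];a=np.degrees(np.arctan2(R[1,0],R[0,0]))
    print(s["tcp_pos"].round(4),"move",(100*d@R[:2,0]).round(2),(100*d@R[:2,1]).round(2),"twist",round(a-yx,2))
E
python3 - <<'E'
from h import *
goto(.5367,-.0739,6.0)
p,im=snap("wrist","w9")
m=(im.max(2)<60).astype(np.uint8);m[:140]=0;m[212:]=0;m[:,:235]=0;m[:,295:]=0
pts=cv2.findNonZero(m)[:,0];q=np.array([onz(p,u,v,.091)[:2] for u,v in pts]).astype(np.float32)
(cx,cy),sz,a=cv2.minAreaRect(q*1000);print("knob",cx,cy,sz,a)
E
```

```text
[ 0.5366 -0.0741  0.2646] move 0.01 -0.02 twist 0.29
knob 533.4149169921875 -74.0158920288086 (36.61301803588867, 18.448415756225586) 6.2924699783325195
```

Request:
{"method": "apply_moves", "body": {"series": [{"offset": [0,0,5],"twist": 0.3,"jaw": 5},{"offset": [0,0,5],"twist": 0,"jaw": 5},{"offset": [0,0,5],"twist": 0,"jaw": 5},{"offset": [0,0,3],"twist": 0,"jaw": 5},{"offset": [0,0,1.7],"twist": 0,"jaw": 5}]}}

```text
time: 51.68
tcp_pos: [0.5364, -0.0744, 0.0666]
orientation: [[0.995, 0.102, -0.001], [0.102, -0.995, -0.001], [-0.001, 0.001, -1.0]]
wrist_force: [0.0, -0.7, 1.1]
grip_width: 0.0495
finger_force: 0.0
```

Request:
{"method": "apply_moves", "body": {"series": [{"offset": [0,0,0],"twist": 0,"jaw": 0},{"offset": [0,0,0],"twist": 0,"jaw": 0},{"offset": [0,0,0],"twist": 0,"jaw": 0},{"offset": [0,0,0],"twist": 0,"jaw": 0},{"offset": [0,0,0],"twist": 0,"jaw": 0}]}}

```text
time: 52.3
tcp_pos: [0.5376, -0.074, 0.0688]
orientation: [[0.995, 0.101, 0.001], [0.101, -0.995, -0.001], [0.001, 0.001, -1.0]]
wrist_force: [-1.8, 1.3, 8.5]
grip_width: 0.0217
finger_force: 30.0
```

Request:
{"method": "apply_moves", "body": {"series": [{"offset": [0,0,0],"twist": 0,"jaw": 0},{"offset": [0,0,0],"twist": 0,"jaw": 0}]}}

```text
time: 52.55
tcp_pos: [0.5376, -0.074, 0.0688]
orientation: [[0.995, 0.101, 0.001], [0.101, -0.995, -0.001], [0.001, 0.001, -1.0]]
wrist_force: [-1.2, 0.5, 8.2]
grip_width: 0.0215
finger_force: 30.0
```

Request:
{"method": "apply_moves", "body": {"series": [{"offset": [0,0,-1],"twist": 0,"jaw": 0},{"offset": [0,0,-3],"twist": 0,"jaw": 0},{"offset": [0,0,-4],"twist": 0,"jaw": 0},{"offset": [0,0,-4],"twist": 0,"jaw": 0},{"offset": [0,0,0],"twist": 0,"jaw": 0}]}}

```text
time: 53.18
tcp_pos: [0.5382, -0.0742, 0.1905]
orientation: [[0.995, 0.101, 0.004], [0.101, -0.995, -0.0], [0.004, 0.001, -1.0]]
wrist_force: [-0.2, 0.4, -3.0]
grip_width: 0.0219
finger_force: 30.0
```

```bash
python3 - <<'E'
from h import *
goto(.5383,-.2749,6.0);print(arm.read_state()["wrist_force"])
E
```

```text
[ 0.5382 -0.0742  0.1905] move -2.01 19.97 twist -0.21
[-0.20519301  0.42863962 -3.00689907]
```

Request:
{"method": "apply_moves", "body": {"series": [{"offset": [-0.4,4,0],"twist": 0,"jaw": 0},{"offset": [-0.4,4,0],"twist": 0,"jaw": 0},{"offset": [-0.4,4,0],"twist": 0,"jaw": 0},{"offset": [-0.4,4,0],"twist": 0,"jaw": 0},{"offset": [-0.4,4,0],"twist": -0.2,"jaw": 0}]}}

```text
time: 53.8
tcp_pos: [0.5367, -0.2759, 0.1874]
orientation: [[0.995, 0.104, -0.001], [0.104, -0.995, -0.001], [-0.001, 0.001, -1.0]]
wrist_force: [0.5, 0.9, -2.1]
grip_width: 0.0219
finger_force: 30.0
```

Request:
{"method": "apply_moves", "body": {"series": [{"offset": [0,0,0],"twist": 0,"jaw": 0},{"offset": [0,0,0],"twist": 0,"jaw": 0},{"offset": [0,0,0],"twist": 0,"jaw": 0}]}}

```text
time: 54.18
tcp_pos: [0.5374, -0.2738, 0.1878]
orientation: [[0.994, 0.106, -0.0], [0.106, -0.994, -0.001], [-0.0, 0.001, -1.0]]
wrist_force: [-0.9, -0.4, -2.8]
grip_width: 0.0217
finger_force: 30.0
```

```bash
python3 - <<'E'
from h import *
goto(.5383,-.2749,6.0);print(arm.read_state()["wrist_force"],arm.read_state()["grip_width"])
E
```

```text
[ 0.5374 -0.2738  0.1878] move 0.08 0.12 twist 0.06
[-0.92769445 -0.41122724 -2.82460206] 0.021694788218104537
```

Request:
{"method": "apply_moves", "body": {"series": [{"offset": [0.08,0.1,2],"twist": 0,"jaw": 0},{"offset": [0,0,2],"twist": 0,"jaw": 0},{"offset": [0,0,1.5],"twist": 0,"jaw": 0},{"offset": [0,0,1],"twist": 0,"jaw": 0},{"offset": [0,0,0],"twist": 0,"jaw": 0}]}}

```text
time: 54.8
tcp_pos: [0.5377, -0.2761, 0.1224]
orientation: [[0.995, 0.104, -0.001], [0.104, -0.995, -0.001], [-0.001, 0.001, -1.0]]
wrist_force: [0.7, 1.0, -2.4]
grip_width: 0.022
finger_force: 30.0
```

Request:
{"method": "apply_moves", "body": {"series": [{"offset": [0,0,0.3],"twist": 0,"jaw": 0},{"offset": [0,0,0.3],"twist": 0,"jaw": 0},{"offset": [0,0,0.3],"twist": 0,"jaw": 0},{"offset": [0,0,0],"twist": 0,"jaw": 0}]}}

```text
time: 55.3
tcp_pos: [0.538, -0.2758, 0.114]
orientation: [[0.995, 0.104, -0.0], [0.104, -0.995, -0.001], [-0.0, 0.001, -1.0]]
wrist_force: [-0.2, 0.1, -3.0]
grip_width: 0.0217
finger_force: 30.0
```

Request:
{"method": "apply_moves", "body": {"series": [{"offset": [0,0,0.4],"twist": 0,"jaw": 0},{"offset": [0,0,0.4],"twist": 0,"jaw": 0},{"offset": [0,0,0.4],"twist": 0,"jaw": 0},{"offset": [0,0,0.2],"twist": 0,"jaw": 0},{"offset": [0,0,0],"twist": 0,"jaw": 0}]}}

```text
time: 55.92
tcp_pos: [0.538, -0.276, 0.1]
orientation: [[0.995, 0.104, -0.0], [0.104, -0.995, -0.001], [-0.0, 0.001, -1.0]]
wrist_force: [0.6, 1.9, -3.4]
grip_width: 0.0216
finger_force: 30.0
```

Request:
{"method": "apply_moves", "body": {"series": [{"offset": [0,0,0.15],"twist": 0,"jaw": 0},{"offset": [0,0,0.1],"twist": 0,"jaw": 0},{"offset": [0,0,0],"twist": 0,"jaw": 0}]}}

```text
time: 56.3
tcp_pos: [0.5382, -0.2761, 0.0987]
orientation: [[0.995, 0.104, 0.001], [0.104, -0.995, -0.0], [0.001, 0.0, -1.0]]
wrist_force: [-6.4, 7.4, 20.1]
grip_width: 0.0216
finger_force: 30.0
```

Request:
{"method": "apply_moves", "body": {"series": [{"offset": [0,0,-0.1],"twist": 0,"jaw": 5},{"offset": [0,0,0],"twist": 0,"jaw": 5},{"offset": [0,0,0],"twist": 0,"jaw": 5},{"offset": [0,0,-4],"twist": 0,"jaw": 5},{"offset": [0,0,-5],"twist": 0,"jaw": 5}]}}

```text
time: 56.92
tcp_pos: [0.5375, -0.2759, 0.1891]
orientation: [[0.995, 0.104, -0.002], [0.104, -0.995, -0.001], [-0.002, 0.001, -1.0]]
wrist_force: [0.3, 0.2, 0.3]
grip_width: 0.05
finger_force: 0.0
```

Request:
{"method": "apply_moves", "body": {"series": [{"offset": [0,0,-5],"twist": 0,"jaw": 5},{"offset": [0,0,-2],"twist": 0,"jaw": 5},{"offset": [0,0,0],"twist": 0,"jaw": 5},{"offset": [0,0,0],"twist": 0,"jaw": 5}]}}

```text
time: 57.42
tcp_pos: [0.5377, -0.2754, 0.2573]
orientation: [[0.995, 0.104, -0.001], [0.104, -0.995, -0.001], [-0.001, 0.001, -1.0]]
wrist_force: [0.0, -0.0, -1.3]
grip_width: 0.0497
finger_force: 0.0
```

```bash
python3 - <<'E'
from h import *
_,a=snap("side","s9");_,b=snap("wrist","w10")
x=cv2.resize(a[120:330,185:385],(400,420),interpolation=2);y=cv2.resize(b[60:270,160:360],(400,420),interpolation=2)
cv2.imwrite("pics/fin.png",np.hstack([x,y]))
E
```

```text
(no output)
```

View pics/fin.png

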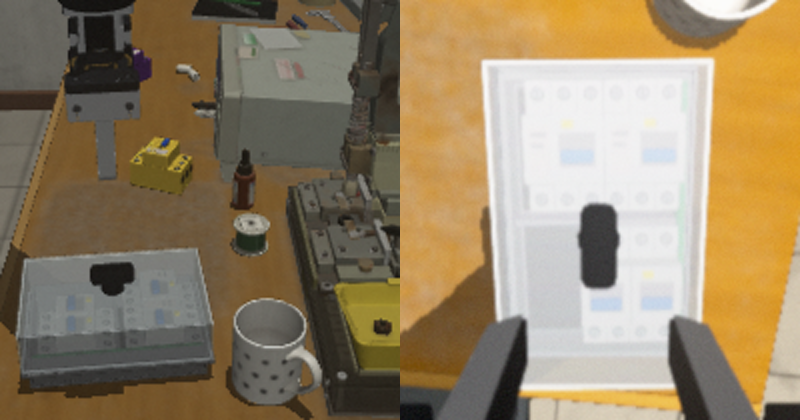

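The cover sits level and centred on the case, with the knob at (112,272) on the left and (598,245) on the right. The devices lie packed beneath it, no others remain on the desk, and the mug, spool and bottle stand where they were.

```bash
python3 -c "
from rig import arm
print(arm.hand_in())"
```

```text
the job is handed in; nothing more can be done
None
```

The job is handed in at about 57 s: all four devices found (two wide, two slim) are packed home, the cover is back level on its ledge, and the mug, spool and bottle are untouched; the hand-in gave back no verdict.

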